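# Change the burr in the collet and pin the next strips

### The job

Change over the deburring station for the next batch. Loosen the collet nut, move the worn black-headed burr from the collet to the empty middle hole of the stand, set the orange-headed burr shank down and fully home in the collet, and turn the nut clockwise until it is tight on it. Also stack every green drilled strip lying on the bench flat on the jig, both holes over its two dowels; leave the blue-headed burr, bottle, bin and brush where they are.

Things in the scene. Friction and masses are not known exactly. Their poses are not given: they have to be found in the camera images.
- burr_head (a point): centre of the ORANGE head of the burr to be mounted: a steel rotary burr 86 mm long, about 60 g, standing upright in a stand. Plain shank 10 mm in diameter and 52 mm long at the bottom (3 mm chamfer at its foot), head a cylinder 16 mm in diameter and 34 mm long on top. This point lies on the axis 69 mm above the foot of the shank; z points up from shank to head
- burr_tip (a point): foot of the orange burr's shank (centre of its lower end face); z points along the burr towards the head
- burr: the orange-headed burr itself; origin at the foot of its shank, z towards the head
- old_burr_head (a point): centre of the BLACK head of the worn burr, same shape and size as the orange one (about 60 g); it starts clamped in the collet, shank down and fully home. On its axis 69 mm above the foot of its shank, z from shank to head
- old_burr_tip (a point): foot of the black burr's shank
- old_burr: the black-headed worn burr itself; origin at the foot of its shank
- blue_burr: a third burr of the same shape with a BLUE head, standing in the stand; not to be used. Origin at the foot of its shank
- stand: fixed grey block 45 x 130 x 35 mm (x, y, z), origin at the centre of its underside, with three round-shank holes 13 mm wide and 30 mm deep in a row along its y: at -40, 0 and +40 mm. The middle one is empty at the start; the orange and the blue burr stand in the outer two, either way round. A burr in it has its foot 5 mm and its head 57 to 91 mm above the bench
- spare_hole (a point): floor of the stand's middle, empty hole, on its axis, 5 mm above the bench; z up; x across the row of holes
- vise: fixed bench collet holder: a blue block 90 x 90 x 35 mm with a steel hex nut on top; origin at the centre of its underside. In its bore four brass jaws (tops 58.5 mm above the bench) leave an opening 13 mm across when the nut is fully open and draw together as it is tightened
- collet_seat (a point): floor of the collet's bore, on its axis, 12 mm above the bench; z up. The bore is open from above through the nut, 49 mm deep from the nut's top. With a shank fully in, the burr's foot stands on this floor, the underside of its head is 64 mm above the bench (3 mm above the nut) and its top 98 mm
- nut_grip (a point): centre of the hex nut of the collet, on the bore axis 49 mm above the bench. The nut is 34 mm across flats, 24 mm tall (37 to 61 mm above the bench); the block's top, 35 mm above the bench, lies under it. Its flats face along this point's x axis and every 60 degrees from it; turns with the nut; z up
- nut (a joint): turn of the collet nut (rad), growing CLOCKWISE (tightening) as seen from above. 0 fully open (stop); the jaws meet a 10 mm shank at about 1.7, grip it tight from 1.9, hard stop at 2.2. Starts tight, between 1.95 and 2.15; open it below about 0.4 before changing burrs. Friction about 0.06 N m: it stays where it is left. Takes several grasps
- jig_seat (a point): centre of the top face of the fixed dark steel jig plate, 130 x 70 x 12 mm (x, y, z), its top 12 mm above the bench; x along the 130 mm, z up. Two steel dowels, 8 mm in diameter, stand on it on its x axis, 38 mm either side of this point, straight for 34 mm and with a tapered nose to 42 mm above the top face. Up to three strips stack on them
- oil: white oil bottle with a red cap, 52 mm in diameter, 130 mm tall, standing on the bench; bystander, origin at its foot
- bin: small green open bin of screws, 70 x 100 x 55 mm; bystander, origin at the centre of its underside
- brush: bench brush lying at the left; bystander
- strip1_center (a point): loose green drilled metal strip, 100 x 40 x 8 mm (x, y, z), about 85 g, symmetric end for end, with a through hole of 10 mm on its x axis 38 mm either side of its centre (mating dowels are 8 mm). Starts flat on the bench, same side up (z up), roughly crossways (long side within about 25 degrees of left-right). Pinch it across its 40 mm width. May be absent. This point is its centre, 4 mm above its underside; x along the 100 mm
- strip1: the same strip's body, origin at the centre of its underside
- strip2_center (a point): loose green drilled metal strip, 100 x 40 x 8 mm (x, y, z), about 85 g, symmetric end for end, with a through hole of 10 mm on its x axis 38 mm either side of its centre (mating dowels are 8 mm). Starts flat on the bench, same side up (z up), roughly crossways (long side within about 25 degrees of left-right). Pinch it across its 40 mm width. May be absent. This point is its centre, 4 mm above its underside; x along the 100 mm
- strip2: the same strip's body, origin at the centre of its underside
- strip3_center (a point): loose green drilled metal strip, 100 x 40 x 8 mm (x, y, z), about 85 g, symmetric end for end, with a through hole of 10 mm on its x axis 38 mm either side of its centre (mating dowels are 8 mm). Starts flat on the bench, same side up (z up), roughly crossways (long side within about 25 degrees of left-right). Pinch it across its 40 mm width. May be absent. This point is its centre, 4 mm above its underside; x along the 100 mm
- strip3: the same strip's body, origin at the centre of its underside
Mind the look-alikes: they are no part of the job. Leave any red or white look-alike of the strip2 alone.

How it is judged (in metres and radians):
On the way, in this order (a step that is already met when the one before it is completed fails the run):
1. the worn black burr stands fully down in the middle hole of the stand (horizontal distance between old_burr_tip and spare_hole below 0.005 m and z of old_burr_tip in the frame of spare_hole below 0.005 m and angle between old_burr_head's own z axis and vertical below 0.15 rad), for 0.2 s.
2. the orange burr stands shank down, fully home in the collet (horizontal distance between burr_tip and collet_seat below 0.004 m and z of burr_tip in the frame of collet_seat below 0.004 m and angle between burr_head's own z axis and vertical below 0.12 rad), for 0.2 s.
3. with the burr home, the nut is turned clockwise until tight (all of step 2 and value of joint nut above 1.9 rad), for 0.2 s.
At the end, for the whole second after the job is handed in: Black burr down in the stand's middle hole (5 mm); orange burr in the collet (foot within 4 mm of seat, 0.12 rad), nut past 1.9 rad; each strip present on the dowels: centre within 3 mm of the jig's, in line within 0.06 rad, flat within 0.04 rad, seated within 2 mm; all at rest (all of step 1 and all of step 3 and linear speed of each of old_burr, burr, strip1, strip2, strip3 below 0.02 m/s and horizontal distance between each of strip1_center, strip2_center, strip3_center and jig_seat below 0.003 m and angle between the x axis of each of strip1_center, strip2_center, strip3_center and the x axis of jig_seat, either way round below 0.06 rad and angle between each of strip1_center, strip2_center, strip3_center's own z axis and vertical below 0.04 rad and (z of strip1_center in the frame of jig_seat between 0.002 and 0.006 m or z of strip1_center in the frame of jig_seat between 0.01 and 0.014 m or z of strip1_center in the frame of jig_seat between 0.018 and 0.022 m) and (z of strip2_center in the frame of jig_seat between 0.002 and 0.006 m or z of strip2_center in the frame of jig_seat between 0.01 and 0.014 m or z of strip2_center in the frame of jig_seat between 0.018 and 0.022 m) and (z of strip3_center in the frame of jig_seat between 0.002 and 0.006 m or z of strip3_center in the frame of jig_seat between 0.01 and 0.014 m or z of strip3_center in the frame of jig_seat between 0.018 and 0.022 m)); the robot touches nothing.
It fails at once if the blue burr is taken or knocked out of its place (distance of blue_burr from where it was at the start of the episode above 0.03 m).
It fails at once if the oil is pushed about (distance of oil from where it was at the start of the episode above 0.05 m).
It fails at once if the bin is pushed about (distance of bin from where it was at the start of the episode above 0.05 m).
It fails at once if the brush is pushed about (distance of brush from where it was at the start of the episode above 0.05 m).
Of strip1, strip2, strip3 only 2 to 3 are there at a start; the rules pass over those that are not, and their reading is None.
At some moment in a run one of strip1, strip2, strip3 may be knocked a few centimetres aside while the robot is not near it.
It also fails if it takes over 210 s, if anything falls off the work surface, if the arm or the gripper's body presses on something with over 40 N, if the wrist force passes 120 N, or if a joint passes its speed limit or range.

### The arm

A 6-joint arm with a two-finger parallel gripper is mounted at the origin on the work surface. World frame = base frame: x ahead of the robot, y to its left, z up, the work surface at z = 0. Lengths are in mm, angles in rad, forces in N, time in s.
With the tool pointing down it reaches from about 275 to 750 mm from the base axis. Payload 10.2 kg.
Tool frame: the origin (TCP) lies between the finger pads; the fingertips stand 17 mm ahead of it and the grasp point (between the pads) lies 2 mm behind it (tips_ahead is the distance from the TCP to the fingertips, in mm); z points along the fingers, y is the line along which they close (so a half turn about z gives the same grasp; the last joint's range is limited). The gripper opens to 85 mm and grips with 20 to 120 N. Pads are 22 mm wide; open, the fingers measure 114 mm over their backs; the gripper's body (76 mm by 85 mm) begins 54 mm behind the grasp point. The pads swing forward as they close: fully open they stand 13 mm farther back than shut.
Start: joints at [-1.49, 0.313, 1.498, -0, 1.331, -0.223], TCP at [157.04, -500.969, 248.294] pointing down, gripper open.
Joint ranges: [-2.94, 2.94], [-0.97, 2.17], [0.19, 2.56], [-1.23, 4.37], [0.02, 3.11], [-2.88, 2.88]. Speed limits (rad/s): [2.39, 2.39, 3.01, 3.14, 3.14, 3.14].

### API

Orientations are given as a unit quaternion [w, x, y, z].
In Python, from rig import sense, capture, finish_job, boxes_of, tips_ahead gives the robot as it stands.
- The arm moves only by the tool drive_tool, never from a script. Its argument "commands" is text: rows parted by semicolons, each of 7 numbers parted by spaces: the shift along the world's x, y, z in units of 0.1 m (1.0 is 0.1 m), then the turn, a rotation vector about the world's x, y, z in units of pi/4 rad (1.0 is pi/4 rad), then the opening in per cent of the stroke, from 0 (shut) to 100 (fully open). A call has 1 to 20 rows; each row shifts and turns the commanded pose from where the row before left it; what a row does not reach is not made up. A row lasts 1/12 s, in which the tool goes at most 41.7 mm and 7.16 degrees, less where a joint would pass 70% of its speed; a pose out of reach is approached as far as the arm can. A call with a number of a shift or a turn outside -1 to 1 is refused whole. A call with a gripper value outside its range is refused whole. The fingers move at their own pace and stop on an object; "force" is the grip in N (left out, the last holds). Time passes only in rows, so rows that do not move let the fingers close. It gives the time, the measured TCP pose, the force, the opening and the grip force at its end, in the units of the state.
- sense(): the state, without advancing time (a new reading comes with each control period).
- capture(name): name is "scene" or "top" or "wrist"; returns a dict with "pixels" (420x560x3 uint8, blue, green, red), "fov_y" (degrees; the focal length in pixels is half the picture's height over the tangent of half this angle, whatever the lens; pixels are square), "cx", "cy" (the principal point, pixels), "position" and "attitude" of the camera in the world; the wrist camera has in their place "tool_from_camera" (4x4, takes a point from camera to tool coordinates, whose origin is the TCP and whose axes are the flange's). Camera axes: x right, y down, z forward; pixel columns grow to the right and rows downward; lengths in mm; the calibration is good to about 2 mm. A picture is of the moment at which its call begins: read the wrist's pose just before it. There is no depth.
- finish_job(): hands the job in; it is judged then, once.
Trained networks look in a picture, given as the dict that the camera call returned (one of the last four; its "shot" number tells which), for a name from the list of things; names that differ only in an ending like _2 or _b are one class to them, and where a whole thing is asked for, a point or a joint stands for the part that bears it (a point fixed in the world has none). Each returns a list of dicts, best first, with "confidence" (0 to 1); they miss things now and then, are a little off and sometimes report something else, mostly with a low value. They report only what shows in the picture. A call takes as long as a camera call. They do not tell look-alikes from the thing itself.
- boxes_of(picture, name): "position" ([column, row] in pixels, amid what is visible of it).
The state is a dict: "time_s": time; "joints": joint angles; "dq": joint speeds; "tau": joint torques, N m; "eef_pos": TCP position; "ee_rot": TCP orientation; "force": force on the tool from outside, world axes, zero at the start; "wrist_torque": the same for the moment, N m; "grip_width": opening from 0.0 (shut) to 1.0 (fully open); "grip_force": force on a finger pad.
Only numpy, scipy, OpenCV 4.12 (cv2) and the standard library are available. Lean on these libraries where they do the work, as an engineer would, in place of code of your own. Each camera call takes 0.05 s, during which the arm holds its last target. There are 200 camera calls.

## Working session

There is one attempt and no reset: what is moved stays moved. The work goes in short steps, Python scripts to look and compute and a tool call to move; the robot and the scene stay as the last step left them, time stands still between calls to the robot, and variables do not carry over. Pictures are saved under pics/ and viewed, at most 14 in all, crops included, and the job is handed in when it is done.

Besides the shell and the picture viewer there is one more tool, called after "Request:" by a JSON object that holds its "fn" and its "kwargs", one argument or row to a line. drive_tool: Moves the arm, as the interface text tells. Shifts and turns lie within -1 to 1; 1 stands for 0.1 m of shift or pi/4 rad of turn. Its arguments: {"type":"object","properties":{"commands":{"type":"string"},"force":{"type":"number"}},"required":["commands"]}

```bash
ls; mkdir -p pics; python3 - <<'E'
from rig import *
import cv2,json
s=sense(); print({k:s[k] for k in('time_s','eef_pos','ee_rot','force','grip_width')}); print(tips_ahead() if callable(tips_ahead) else tips_ahead)
for n in('scene','top'):
    p=capture(n); cv2.imwrite(f'pics/{n}0.png',p['pixels']); print(n,p['fov_y'],p['cx'],p['cy'],p['position'],p['attitude'])
    for t in('burr_head','old_burr_head','blue_burr','stand','vise','nut_grip','oil','bin','brush','strip1_center','jig_seat','spare_hole'):
        try: print(t,[([round(float(v)) for v in b['position']],round(b['confidence'],2)) for b in boxes_of(p,t)])
        except Exception as e: print(t,e)
E
```

```text
pics
{'time_s': 0.0, 'eef_pos': array([ 157.01581237, -500.73086699,  247.73968273]), 'ee_rot': array([-6.40169860e-04,  9.88487246e-01,  1.51302850e-01,  4.65674937e-05]), 'force': array([ 0.82892615, -0.22141721,  0.2217638 ]), 'grip_width': 0.9971079088030245}
17.0
scene 49.03199261633452 282.26006267667583 214.46509002195756 [1271.62898262 -382.57201634  858.78816057] [-0.35329462  0.77878249  0.47188575 -0.21448682]
burr_head [([365, 242], 0.49)]
old_burr_head [([367, 197], 0.58)]
blue_burr [([337, 260], 0.58)]
stand [([350, 267], 0.86)]
vise [([364, 214], 0.79)]
nut_grip [([363, 202], 0.61)]
oil []
bin [([217, 352], 0.78), ([165, 319], 0.6), ([434, 228], 0.38), ([287, 300], 0.25)]
brush [([388, 172], 0.84)]
strip1_center [([288, 300], 0.9), ([180, 241], 0.73)]
jig_seat [([264, 235], 0.82)]
spare_hole [([363, 203], 0.67), ([350, 269], 0.62)]
top 51.692498893679634 278.1520644887884 207.6479446871603 [ 367.58737174   63.3037065  1429.32155852] [-0.03116063  0.70864788 -0.7041909   0.03102214]
burr_head []
old_burr_head []
blue_burr [([218, 198], 0.68)]
stand [([264, 155], 0.91)]
vise [([218, 200], 0.75)]
nut_grip []
oil [([186, 150], 0.8)]
bin [([378, 133], 0.73), ([263, 156], 0.42)]
brush [([161, 242], 0.81)]
strip1_center [([316, 152], 0.74)]
jig_seat [([301, 218], 0.89)]
spare_hole [([262, 155], 0.7), ([378, 129], 0.25)]
```

View pics/scene0.png

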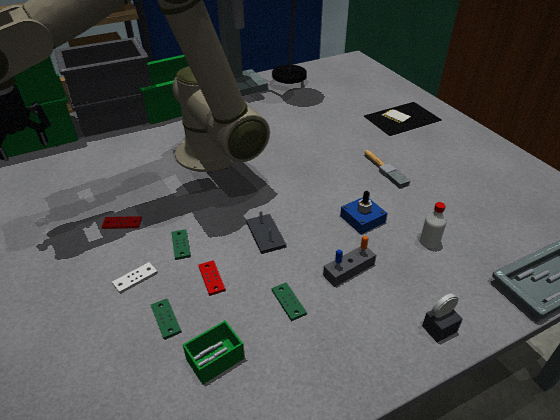

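View pics/top0.png

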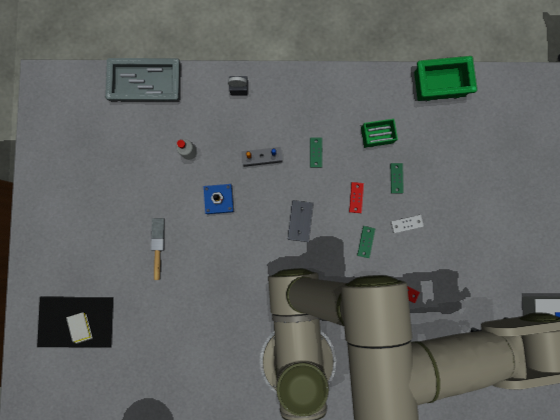

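Request:
{"fn": "drive_tool", "kwargs": {
  "commands": "0.16 0.34 0 0 0 0 100;0.16 0.34 0 0 0 0 100;0.16 0.34 0 0 0 0 100;0.16 0.34 0 0 0 0 100;0.16 0.34 0 0 0 0 100;0.16 0.34 0 0 0 0 100;0.16 0.34 0 0 0 0 100;0.16 0.34 0 0 0 0 100;0.16 0.34 0 0 0 0 100;0.16 0.34 0 0 0 0 100;0.16 0.34 0 0 0 0 100;0.16 0.34 0 0 0 0 100;0.16 0.34 0 0 0 0 100;0.16 0.34 0 0 0 0 100;0.16 0.34 0 0 0 0 100;0.16 0.34 0 0 0 0 100;0.16 0.34 0 0 0 0 100;0.16 0.34 0 0 0 0 100;0.16 0.34 0 0 0 0 100;0.16 0.34 0 0 0 0 100"
}}

```text
time_s: 3.07
eef_pos: [477.4, 181.1, 248.3]
ee_rot: [0.0, 0.988, 0.152, 0.0]
force: [1.3, -0.8, -0.1]
grip_width: 1.002
grip_force: 0.0
```

Request:
{"fn": "drive_tool", "kwargs": {
  "commands": "0.19 0.38 -0.25 0 0 0 100;0.19 0.38 -0.25 0 0 0 100;0 0 -0.25 0 0 0 100;0 0 -0.25 0 0 0 100;0 0 0 0 0 0 100;0 0 0 0 0 0 100"
}}

```text
time_s: 3.57
eef_pos: [508.9, 243.2, 155.8]
ee_rot: [0.0, 0.988, 0.151, -0.001]
force: [0.8, 0.1, 1.1]
grip_width: 1.002
grip_force: 0.0
```

```bash
python3 - <<'E'
from h import *
np.set_printoptions(precision=2,suppress=True)
w=Cam('wrist'); cv2.imwrite('pics/w1.png',w.img); print(w.st['time_s'],w.st['eef_pos'],yaw(w.st),w.st['joints'],w.st['force'])
for n in('nut_grip','old_burr_head','vise','spare_hole','burr_head','stand'): print(n,w.find(n))
print(w.pix((514.6,256.6,61)))
E
```

```text
3.5667 [508.88 243.17 155.81] 0.30372505815247225 [0.24 0.48 1.5  0.   1.16 1.51] [0.83 0.09 1.14]
nut_grip [(array([259. , 185.5]), 0.72)]
old_burr_head [(array([250.5, 207.6]), 0.95)]
vise [(array([250.6, 181.5]), 0.94)]
spare_hole [(array([484.5,  53. ]), 0.56)]
burr_head [(array([509.9,  21.7]), 0.67), (array([259.6, 184.1]), 0.52)]
stand [(array([485.4,  49.3]), 0.72)]
[259.44 210.22]
```

View pics/w1.png

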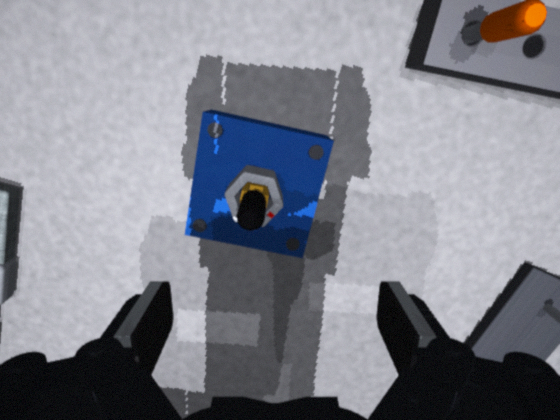

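```bash
cat >> h.py <<'E'
from scipy.optimize import minimize
def prism(poly,z0,z1):
    return lambda x,y,t:[np.r_[np.array([[np.cos(t),-np.sin(t)],[np.sin(t),np.cos(t)]])@p+[x,y],z] for p in poly for z in(z0,z1)]
def rect(a,b): return [np.array([i*a/2,j*b/2]) for i in(-1,1) for j in(-1,1)]
HEX=[34/np.sqrt(3)*np.array([np.cos(k),np.sin(k)]) for k in np.pi/6+np.arange(6)*np.pi/3]
def sil(cam,verts,S=4):
    m=np.zeros((420*S,560*S),np.uint8); P=np.array([cam.pix(v) for v in verts])
    cv2.fillConvexPoly(m,cv2.convexHull(((P+.5)*S-.5).round().astype(np.int32)),255)
    return cv2.resize(m,(560,420),interpolation=cv2.INTER_AREA)/255.
def fit(cam,mask,model,x0,steps=(8,8,.15),care=None):
    # mask 0/1 float; minimises the silhouette difference over pose (x,y,yaw)
    care=1 if care is None else care
    f=lambda v:(np.abs(sil(cam,model(*(np.array(v)*steps+x0)))-mask)*care).sum()
    best=min((minimize(f,s,method='Nelder-Mead',options=dict(initial_simplex=np.array(s)+np.array([[0,0,0],[1,0,0],[0,1,0],[0,0,1]])*.8,xatol=.005,fatol=.2)) for s in ([-.3,-.3,-.3],[.3,.3,.3])),key=lambda r:r.fun)
    return best.x*steps+x0,best.fun/mask.sum()
def blue(img):
    m=cv2.inRange(cv2.cvtColor(img,cv2.COLOR_BGR2HSV),(100,120,30),(130,255,255))
    n,l,s,_=cv2.connectedComponentsWithStats(cv2.morphologyEx(m,cv2.MORPH_CLOSE,np.ones((5,5))))
    c=max(cv2.findContours(np.uint8(l==1+s[1:,4].argmax()),cv2.RETR_EXTERNAL,cv2.CHAIN_APPROX_NONE)[0],key=cv2.contourArea)
    o=np.zeros(m.shape,np.uint8); cv2.fillPoly(o,[cv2.convexHull(c)],1); return o.astype(float)
E
python3 - <<'E'
from h import *
np.set_printoptions(precision=3,suppress=True)
w=Cam('wrist')
print(fit(w,blue(w.img),prism(rect(90,90),0,35),[515,256,-.1]))
cv2.imwrite('pics/nutcrop.png',cv2.resize(w.img[150:250,190:320],None,fx=6,fy=6,interpolation=cv2.INTER_CUBIC))
E
```

```text
(array([519.837, 262.093,   0.09 ]), np.float64(0.009591030853338976))
```

View pics/nutcrop.png

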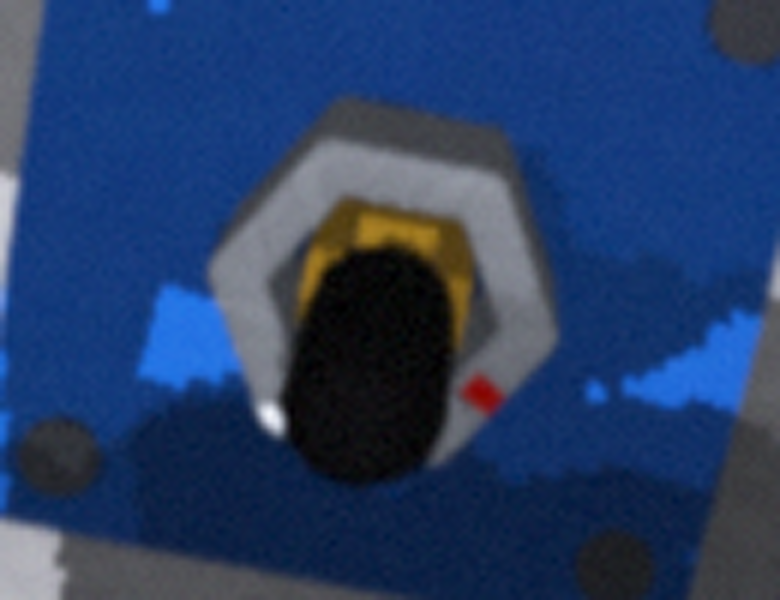

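```bash
python3 - <<'E'
from h import *
np.set_printoptions(precision=3,suppress=True)
w=Cam('wrist')
V=[w.world((190+u/6-.4,150+v/6-.4),61)[:2] for u,v in[(322,140),(508,182),(556,333),(432,466),(212,272)]]
V=np.array(V)
f=lambda p:np.r_[[min(np.linalg.norm(v-(p[:2]+34/np.sqrt(3)*np.array([np.cos(p[2]+k),np.sin(p[2]+k)]))) for k in np.arange(6)*np.pi/3) for v in V]]
from scipy.optimize import least_squares
for t in(0,.3,.6,.9):
    r=least_squares(f,[518,260,t]); print(r.x,r.cost)
m=w.world((270.3,215.5),61)[:2]; c=r.x[:2]; print('mark',m,np.arctan2(*(m-[519.8,262.1])[::-1]),w.world((250,208),98))
m=blue(w.img); e=cv2.inRange(cv2.cvtColor(w.img,cv2.COLOR_BGR2HSV),(100,110,30),(130,255,255))
nm=((m>0)&(e==0)).astype(np.uint8); nm[:150]=0;nm[250:]=0;nm[:,:205]=0;nm[:,300:]=0
nm=cv2.morphologyEx(nm,cv2.MORPH_OPEN,np.ones((3,3)))
care=np.ones(nm.shape);care[215:,:]=0;
for t in(0,.35,.7): print(fit(w,nm.astype(float),prism(HEX,37,61),[519,261,t],care=care))
E
```

```text
[520.027 262.259  -0.436] 2.728905243436667
[520.026 262.259   0.611] 2.728905720146732
[520.027 262.259   0.611] 2.7289054465020617
[520.027 262.259   0.611] 2.728905374650827
mark [513.714 248.895] -2.002673507427156 [526.745 263.897  98.   ]
(array([519.59 , 261.97 ,   0.072]), np.float64(0.02244466316252382))
(array([519.417, 261.985,   0.087]), np.float64(0.022479564983700854))
(array([519.574, 262.175,   1.124]), np.float64(0.023005884447050446))
```

Request:
{"fn": "drive_tool", "kwargs": {
  "commands": "0.01 0.02 0 0 0 0.156 100;0.01 0.02 0 0 0 0.156 100;0.01 0.02 0 0 0 0.156 100;0.01 0.02 0 0 0 0.156 100;0.01 0.02 0 0 0 0.156 100;0.01 0.02 0 0 0 0.156 100;0.01 0.02 0 0 0 0.156 100;0.01 0.02 0 0 0 0.156 100;0.01 0.02 0 0 0 0.156 100;0.01 0.01 0 0 0 0.156 100;0.01 0 0 0 0 0.156 100;0 0 0 0 0 0 100;0 0 0 0 0 0 100"
}}

```text
time_s: 5.1
eef_pos: [520.2, 262.3, 156.1]
ee_rot: [0.0, 0.679, 0.734, 0.0]
force: [0.5, -0.2, -0.6]
grip_width: 1.0
grip_force: 0.0
```

```bash
cat >> h.py <<'E'
def nutmask(w):
    m=blue(w.img); e=cv2.inRange(cv2.cvtColor(w.img,cv2.COLOR_BGR2HSV),(100,110,30),(130,255,255))
    nm=((m>0)&(e==0)).astype(np.uint8); u,v=w.pix((519.7,262.1,49)).astype(int)
    q=np.zeros_like(nm); q[v-45:v+46,u-45:u+46]=1
    return cv2.morphologyEx(nm*q,cv2.MORPH_OPEN,np.ones((3,3))).astype(float)
E
python3 - <<'E'
from h import *
np.set_printoptions(precision=3,suppress=True)
w=Cam('wrist'); cv2.imwrite('pics/w2.png',w.img); print(w.st['eef_pos'],yaw(w.st),w.st['joints'])
b,r=fit(w,blue(w.img),prism(rect(90,90),0,35),[520,262,.09]); print(b,r)
p1=np.array([519.84,262.09]); p2=b[:2]
rm=lambda a:np.array([[np.cos(a),np.sin(a)],[np.sin(a),-np.cos(a)]])
R1,R2=rm(.3037),rm(yaw(w.st)); o=np.linalg.solve(R1-R2,p1-p2); print('tool offset',o,'true',p1-R1@o)
u,v=w.pix((519.7,262.1,61)); print(u,v)
E
```

```text
[520.158 262.257 156.119] 1.6478280567805124 [0.266 0.52  1.442 0.    1.179 0.189]
[519.707 262.352   0.09 ] 0.011334385172348992
tool offset [0.206 0.114] true [519.609 262.138]
274.25964941464935 226.1428724422463
```

Request:
{"fn": "drive_tool", "kwargs": {
  "commands": "-0.005 0 -0.3 0 0 0 70;0 0 -0.3 0 0 0 70;0 0 -0.3 0 0 0 70;0 0 -0.1 0 0 0 70;0 0 -0.02 0 0 0 70;0 0 0 0 0 0 30;0 0 0 0 0 0 30;0 0 0 0 0 0 30;0 0 0 0 0 0 30;0 0 0 0 0 0 30;0 0 0 0 0 0 30;0 0 0 0 0 0 30;0 0 0 0 0 0 30",
  "force": 80
}}

```text
time_s: 6.23
eef_pos: [520.1, 262.5, 56.3]
ee_rot: [0.001, 0.678, 0.735, 0.001]
force: [-4.1, -1.7, 6.1]
grip_width: 0.376
grip_force: 80.1
```

Request:
{"fn": "drive_tool", "kwargs": {
  "commands": "0 0 0 0 0 0.157 30;0 0 0 0 0 0.157 30;0 0 0 0 0 0.157 30;0 0 0 0 0 0.157 30;0 0 0 0 0 0.157 30;0 0 0 0 0 0.157 30;0 0 0 0 0 0.157 30;0 0 0 0 0 0.157 30;0 0 0 0 0 0.157 30;0 0 0 0 0 0.157 30;0 0 0 0 0 0.157 30;0 0 0 0 0 0.157 30;0 0 0 0 0 0.157 30;0 0 0 0 0 0.157 30;0 0 0 0 0 0.157 30;0 0 0 0 0 0 30"
}}

```text
time_s: 7.57
eef_pos: [518.8, 260.5, 56.2]
ee_rot: [-0.002, -0.182, 0.983, -0.002]
force: [-11.6, -14.8, 15.0]
grip_width: 0.376
grip_force: 81.3
```

```bash
python3 - <<'E'
from h import *
s=sense(); print(yaw(s),s['wrist_torque'],s['force'],s['joints'],s['grip_width'],s['grip_force'])
E
```

```text
-2.775234409028549 [-2.34804645  2.02669872  0.03192732] [-11.60452782 -14.81995041  15.04179834] [ 0.26491379  0.64598171  1.52679128 -0.00356361  0.97253536 -1.67023336] 0.37571499243122547 81.29205153505609
```

Request:
{"fn": "drive_tool", "kwargs": {
  "commands": "0 0 0 0 0 0 65;0 0 0 0 0 0 65;0 0 0 0 0 0 65;0 0 0 0 0 0 65;0.005 -0.013 0.15 0 0 0 65;0 0 0.15 0 0 0 65;0 0 0.01 0 0 -0.157 65;0 0 0 0 0 -0.157 65;0 0 0 0 0 -0.157 65;0 0 0 0 0 -0.157 65;0 0 0 0 0 -0.157 65;0 0 0 0 0 -0.157 65;0 0 0 0 0 -0.157 65;0 0 0 0 0 -0.157 65;0 0 0 0 0 -0.157 65;0 0 0 0 0 -0.157 65;0 0 0 0 0 -0.157 65;0 0 0 0 0 -0.157 65;0 0 0 0 0 -0.157 65;0 0 0 0 0 -0.157 65"
}}

```text
time_s: 9.23
eef_pos: [520.3, 261.2, 85.3]
ee_rot: [0.0, 0.634, 0.774, 0.0]
force: [0.3, 0.1, -0.3]
grip_width: 0.649
grip_force: 0.0
```

Request:
{"fn": "drive_tool", "kwargs": {
  "commands": "0 0 0 0 0 -0.14 65;0 0 0 0 0 0 65;0 0 0 0 0 0 65"
}}

```text
time_s: 9.48
eef_pos: [520.3, 261.1, 85.2]
ee_rot: [0.0, 0.672, 0.741, 0.0]
force: [0.8, 0.3, -0.4]
grip_width: 0.65
grip_force: 0.0
```

```bash
python3 - <<'E'
from h import *
np.set_printoptions(precision=3,suppress=True)
w=Cam('wrist'); s=w.st; print(s['time_s'],s['eef_pos'],yaw(s),s['force'],s['joints'])
cv2.imwrite('pics/w3.png',w.img)
E
```

```text
9.4833 [520.304 261.118  85.232] 1.6682359903556168 [ 0.815  0.271 -0.38 ] [0.264 0.606 1.507 0.    1.028 0.166]
```

View pics/w3.png

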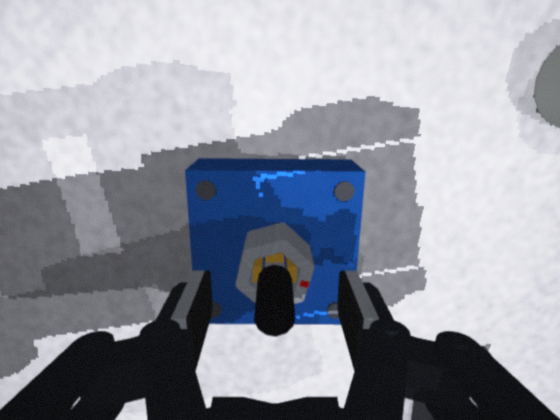

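Request:
{"fn": "drive_tool", "kwargs": {
  "commands": "0 0 0 0 0 0 10;0 0 0 0 0 0 10;0 0 0 0 0 0 10;0 0 0 0 0 0 10;0 0 0 0 0 0 10;0 0 0 0 0 0 10;0 0 0 0 0 0 10;0 0 0 0 0 0 10;0 0 0 0 0 0 10;0 0 0.1 0 0 0 10;0 0 0.2 0 0 0 10;0 0 0.2 0 0 0 10;0 0 0.2 0 0 0 10",
  "force": 50
}}

```text
time_s: 10.62
eef_pos: [520.0, 260.9, 156.2]
ee_rot: [-0.0, 0.673, 0.74, -0.0]
force: [-0.6, -0.5, -0.8]
grip_width: 0.169
grip_force: 48.9
```

Request:
{"fn": "drive_tool", "kwargs": {
  "commands": "0 0 0.3 0 0 0 10;0.24 -0.24 0 0 0 0 10;0.24 -0.24 0 0 0 0 10;0.24 -0.24 0 0 0 0 10;0.24 -0.24 0 0 0 0 10;0.24 -0.24 0 0 0 0 10;0.24 -0.22 0 0 0 0 10;0 0 0 0 0 0 10;0 0 0 0 0 0 10;0 0 0 0 0 0 10"
}}

```text
time_s: 11.45
eef_pos: [663.7, 119.4, 185.1]
ee_rot: [-0.0, 0.673, 0.74, -0.0]
force: [0.5, 0.9, -1.0]
grip_width: 0.165
grip_force: 49.1
```

```bash
python3 - <<'E'
from h import *
np.set_printoptions(precision=3,suppress=True)
w=Cam('wrist'); s=w.st; print(s['time_s'],s['eef_pos'],yaw(s),s['force'],s['joints'],s['grip_width'])
cv2.imwrite('pics/w4.png',w.img)
for n in('old_burr_head','spare_hole','burr_head','blue_burr','stand'): print(n,w.find(n))
print(w.pix((664,119,35)),w.pix((664,119,91)))
E
```

```text
11.45 [663.722 119.36  185.097] 1.6650757876260656 [ 0.547  0.868 -0.973] [ 0.005  0.697  1.067  0.     1.379 -0.09 ] 0.16525048258714115
old_burr_head []
spare_hole [(array([269.6, 189.2]), 0.85), (array([273.3, 357.6]), 0.56)]
burr_head [(array([269. , 154.8]), 0.72)]
blue_burr [(array([269. , 153.4]), 0.67)]
stand [(array([273.7, 184.8]), 0.8)]
[275.229 202.238] [275.418 227.119]
```

View pics/w4.png

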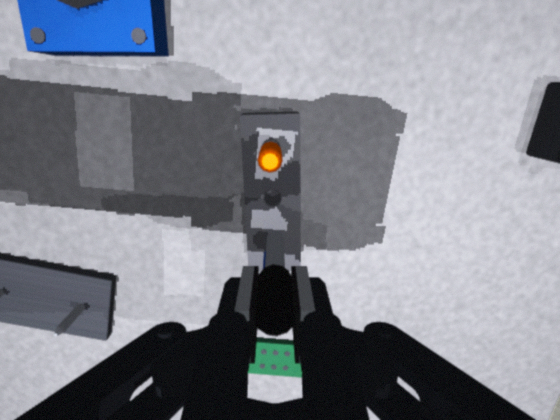

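```bash
python3 - <<'E'
from h import *
np.set_printoptions(precision=2,suppress=True)
w=Cam('wrist'); g=cv2.cvtColor(w.img,cv2.COLOR_BGR2GRAY)
cr=g[185:210,255:292]; 
m=(cr<42).astype(np.uint8); n,l,s,c=cv2.connectedComponentsWithStats(m)
print(np.percentile(cr,[1,5,10,50]))
for i in range(1,n):
    if s[i,4]>15: print(s[i],c[i]+[255,185],w.world(c[i]+[255,185],35))
print('green',w.world((275,357),0))
cv2.imwrite('pics/c4.png',cv2.resize(np.hstack([w.img[105:270,215:325],w.img[310:400,215:325][:, :].repeat(1,0) if 0 else np.zeros((165,2,3),np.uint8)]),None,fx=3.6,fy=3.6,interpolation=cv2.INTER_CUBIC))
print(blobs(w.img,(5,150,100),(20,255,255))[:1])
E
```

```text
[37. 39. 42. 61.]
[10 10 15 10 85] [272.42 199.84] [661.85 120.92  35.  ]
green [681.3  -61.05   0.  ]
[((269.5, 156.5), (23.0, 29.0), 0.0)]
```

View pics/c4.png

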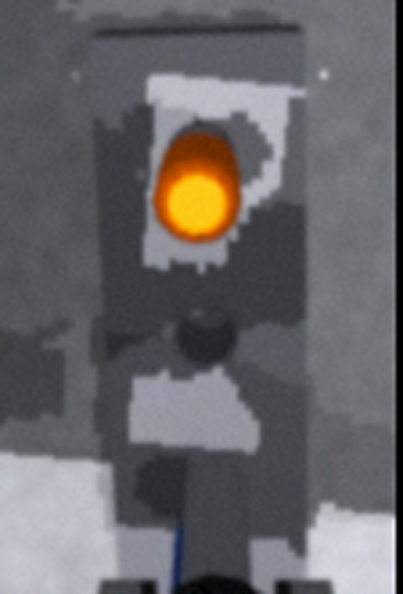

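```bash
python3 - <<'E'
from h import *
np.set_printoptions(precision=2,suppress=True)
w=Cam('wrist'); print(w.world((271.9,197.9),35),w.world((269.3,162.1),91))
e=np.array(w.st['eef_pos']); print(e)
a=np.arange(0,6.28,.1)
for r,z in((5,115),(3.5,112),(2,112)):
    P=np.array([w.pix((e[0]+r*np.cos(t),e[1]+r*np.sin(t),z)) for t in a]); print(r,z,P.min(0),P.max(0))
P=[w.pix((e[0]+d,e[1],125)) for d in(-5,5)]; print(P)
g=cv2.cvtColor(w.img,cv2.COLOR_BGR2GRAY); print(g[222:250,270:280:3].T); print(g[245,255:300],g[238,255:300])
E
```

```text
[661.34 122.35  35.  ] [656.48 161.22  91.  ]
[663.91 119.46 185.3 ]
5 115 [266.53 232.95] [283.5  248.62]
3.5 112 [269.14 233.42] [280.87 244.26]
2 112 [271.66 235.76] [278.35 241.96]
[array([266.21, 247.05]), array([283.9 , 248.58])]
[[152 151 151 147 146 145 125  86  72  69  66  65  68  66  66  67  68  67
   64  66  67  68  66  66  69  67  70  70]
 [152 150 151 154 150 153 143 120  86  68  65  65  68  64  67  66  69  70
   66  65  69  66  65  64  67  64  65  64]
 [151 152 154 150 150 150 144 127  90  69  65  67  69  65  70  68  67  64
   67  66  67  65  65  69  66  66  65  67]
 [150 151 148 149 148 150 145 129  92  72  70  66  66  68  68  65  66  69
   68  61  67  66  64  66  63  65  67  65]]
[54 53 44 44 46 47 45 44 44 45 46 57 61 66 64 66 69 68 64 67 68 69 68 67
 66 67 63 68 65 68 70 69 69 71 71 68 72 71 72 70 73 70 66 68 75] [44 45 49 48 46 44 47 45 46 47 46 51 62 65 66 68 65 68 69 66 65 67 70 67
 66 69 66 66 68 68 71 72 70 68 70 71 71 72 75 72 74 71 71 69 75]
```

Request:
{"fn": "drive_tool", "kwargs": {
  "commands": "-0.022 0.015 0 0 0 0 10;0 0 -0.2 0 0 0 10;0 0 -0.2 0 0 0 10;0 0 -0.2 0 0 0 10;0 0 -0.1 0 0 0 10;0 0 -0.05 0 0 0 10;0 0 -0.05 0 0 0 10;0 0 -0.05 0 0 0 10;0 0 0 0 0 0 10"
}}

```text
time_s: 12.6
eef_pos: [661.9, 120.5, 99.8]
ee_rot: [-0.0, 0.673, 0.74, -0.0]
force: [0.3, 0.1, -1.1]
grip_width: 0.17
grip_force: 49.1
```

Request:
{"fn": "drive_tool", "kwargs": {
  "commands": "0 0 -0.08 0 0 0 10;0 0 -0.08 0 0 0 10;0 0 -0.04 0 0 0 10;0 0 -0.015 0 0 0 10;0 0 0 0 0 0 10;0 0 0 0 0 0 10"
}}

```text
time_s: 13.1
eef_pos: [662.0, 120.5, 78.5]
ee_rot: [0.0, 0.673, 0.74, 0.0]
force: [-0.6, 0.6, -0.4]
grip_width: 0.167
grip_force: 49.1
```

Request:
{"fn": "drive_tool", "kwargs": {
  "commands": "0 0 0 0 0 0 45;0 0 0 0 0 0 45;0 0 0 0 0 0 45;0 0 0 0 0 0 45;0 0 0.2 0 0 0 45;0 0 0.3 0 0 0 45;0 0 0.3 0 0 0 45;-0.05 0.39 0 0 0 0 45;0 0 0 0 0 0 45;0 0 0 0 0 0 45"
}}

```text
time_s: 13.93
eef_pos: [656.6, 161.0, 158.6]
ee_rot: [0.0, 0.672, 0.74, 0.0]
force: [0.3, -0.2, -0.0]
grip_width: 0.444
grip_force: 0.0
```

```bash
python3 - <<'E'
from h import *
np.set_printoptions(precision=3,suppress=True)
w=Cam('wrist'); s=w.st; print(s['time_s'],s['eef_pos'],yaw(s),s['force'],s['joints'],s['grip_width'])
cv2.imwrite('pics/w5.png',w.img)
r=blobs(w.img,(5,150,100),(25,255,255))[0]; print(r, w.world(r[0],80))
print(w.pix((657,160.2,91)),w.pix((662,121,74)))
E
```

```text
13.9333 [656.557 160.995 158.633] 1.6672671501007696 [ 0.314 -0.182 -0.041] [ 0.068  0.721  1.095  0.     1.326 -0.029] 0.4444932836662955
((275.0, 230.0), (38.0, 24.0), 90.0) [656.226 164.583  80.   ]
[275.646 243.966] [277.328 288.562]
```

View pics/w5.png

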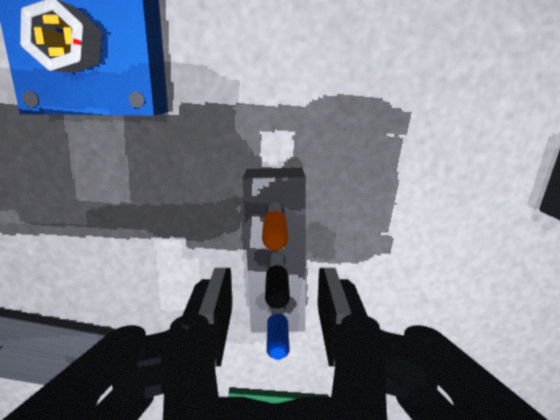

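```bash
python3 - <<'E'
from h import *
np.set_printoptions(precision=3,suppress=True)
w=Cam('wrist')
print('x',w.world((263,240),91),w.world((287,240),91))
for t,z in ((91,91),):
  for r in(248.5,249.5): print(w.world((275,r),z)+[0,8,0])
def pr(x,y,r):return [np.array([x+8*np.cos(a),y+8*np.sin(a),z]) for a in np.arange(0,6.28,.2) for z in(57,91)]
m=cv2.inRange(cv2.cvtColor(w.img,cv2.COLOR_BGR2HSV),(3,120,50),(25,255,255)); m[:200]=0;m[255:]=0;m[:,:255]=0;m[:,295:]=0
print(fit(w,m/255.,pr,[656.5,161,0]))
m=cv2.inRange(cv2.cvtColor(w.img,cv2.COLOR_BGR2HSV),(0,0,0),(180,255,28)); m[:255]=0;m[306:]=0;m[:,:255]=0;m[:,295:]=0
print(fit(w,m/255.,pr,[661.5,121,0]))
E
```

```text
x [649.47  161.076  91.   ] [663.303 162.388  91.   ]
[656.897 164.386  91.   ]
[656.957 163.752  91.   ]
(array([656.093, 163.734,  -0.093]), np.float64(0.16064830556500054))
(array([662.022, 124.635,  -0.088]), np.float64(0.29317894837157216))
```

Request:
{"fn": "drive_tool", "kwargs": {
  "commands": "0 -0.005 -0.3 0 0 0 45;0 0 -0.3 0 0 0 45;0 0 -0.15 0 0 0 45;0 0 -0.05 0 0 0 45;0 0 0 0 0 0 10;0 0 0 0 0 0 10;0 0 0 0 0 0 10;0 0 0 0 0 0 10;0 0 0 0 0 0 10;0 0 0 0 0 0 10;0 0 0 0 0 0 10;0 0 0.1 0 0 0 10;0 0 0.3 0 0 0 10;0 0 0.3 0 0 0 10;0 0 0.35 0 0 0 10;0 0 0 0 0 0 10;0 0 0 0 0 0 10"
}}

```text
time_s: 15.45
eef_pos: [657.6, 159.1, 186.2]
ee_rot: [0.001, 0.673, 0.74, 0.002]
force: [-0.2, -0.4, -1.9]
grip_width: 0.17
grip_force: 49.4
```

Request:
{"fn": "drive_tool", "kwargs": {
  "commands": "-0.3 0.22 0 0 0 0 10;-0.3 0.22 0 0 0 0 10;-0.3 0.22 0 0 0 0 10;-0.3 0.22 0 0 0 0 10;-0.16 0.12 0 0 0 0 10;0 0 0 0 0 0 10;0 0 0 0 0 0 10;0 0 0 0 0 0 10"
}}

```text
time_s: 16.12
eef_pos: [521.3, 258.5, 182.9]
ee_rot: [-0.0, 0.673, 0.739, -0.0]
force: [0.6, 0.0, -0.3]
grip_width: 0.166
grip_force: 49.4
```

```bash
python3 - <<'E'
from h import *
np.set_printoptions(precision=3,suppress=True)
w=Cam('wrist'); s=w.st; print(s['time_s'],s['eef_pos'],yaw(s),s['force'],s['joints'],s['grip_width'])
cv2.imwrite('pics/w6.png',w.img)
e=np.array(s['eef_pos'])
print(w.pix(e-[0,0,70]),w.pix(e-[0,0,20]),w.pix((520.2,261,61)))
cv2.imwrite('pics/c6.png',cv2.resize(w.img[150:300,200:350],None,fx=4,fy=4,interpolation=cv2.INTER_CUBIC))
E
```

```text
16.1167 [521.282 258.479 182.928] 1.6645487372139913 [ 0.622  0.046 -0.277] [ 0.259  0.492  1.412 -0.     1.239  0.166] 0.16584492981550686
[275.14  241.003] [275.337 284.113] [273.848 209.45 ]
```

View pics/c6.png

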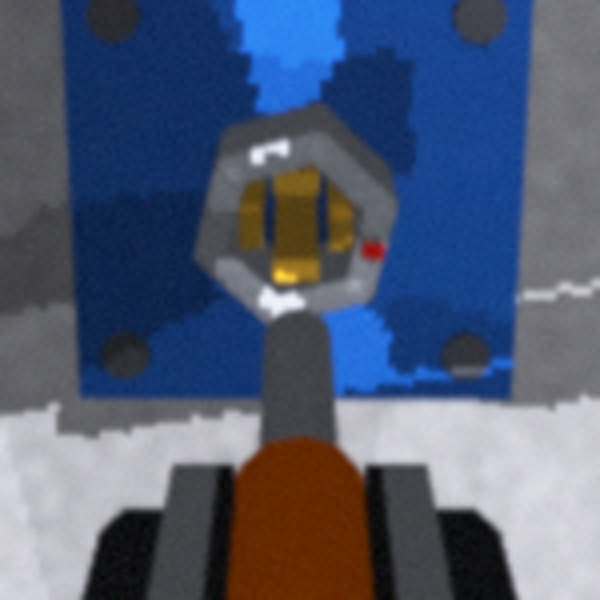

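```bash
python3 - <<'E'
from h import *
np.set_printoptions(precision=3,suppress=True)
w=Cam('wrist'); e=np.array(w.st['eef_pos'])
b,r=fit(w,blue(w.img),prism(rect(90,90),0,35),[520,262,.09]); print('block',b,r)
zf=e[2]-73.5; a=np.arange(0,6.28,.05)
def top(y): return min(w.pix((521.3+rr*np.cos(t),y+rr*np.sin(t),zf+dz))[1] for rr,dz in((5,3),(3.5,0)) for t in a)
from scipy.optimize import brentq
g=cv2.cvtColor(w.img,cv2.COLOR_BGR2GRAY)[:,270:279].mean(1); print(g[218:240])
for row in(226.1,226.6,227.1): print(row,brentq(lambda y:top(y)-row,240,280))
P=[w.pix((e[0]+d,e[1],zf+12)) for d in(-5,5)]; print(P); row=int(round(P[0][1])); print(row,cv2.cvtColor(w.img,cv2.COLOR_BGR2GRAY)[row-3:row+3,258:292].mean(0))
E
```

```text
block [519.809 262.311   0.092] 0.010457616430952166
[159.444 149.444 108.111  89.333 116.778 154.556 184.111 199.444 190.889
 146.     93.556  71.556  67.667  67.222  68.222  68.222  68.     67.889
  67.556  68.667  67.556  68.556]
226.1 262.41796504880045
226.6 262.105956811249
227.1 261.79365345180037
[array([266.357, 246.164]), array([283.956, 247.662])]
246 [50.    50.5   50.833 51.167 49.833 51.167 53.333 58.    62.833 65.333
 66.833 68.333 69.5   67.333 67.333 69.167 68.667 68.5   68.5   68.833
 66.5   66.    67.167 66.833 70.667 82.667 95.667 98.667 89.333 86.667
 88.333 88.333 87.833 90.667]
```

Request:
{"fn": "drive_tool", "kwargs": {
  "commands": "-0.009 0.006 0 0 0 0 10;0 0 -0.2 0 0 0 10;0 0 -0.15 0 0 0 10;0 0 -0.1 0 0 0 10;0 0 -0.05 0 0 0 10;0 0 -0.05 0 0 0 10;0 0 -0.05 0 0 0 10;0 0 0 0 0 0 10"
}}

```text
time_s: 16.88
eef_pos: [520.0, 259.5, 123.0]
ee_rot: [-0.0, 0.673, 0.74, -0.0]
force: [0.6, 0.2, -1.2]
grip_width: 0.17
grip_force: 49.4
```

```bash
python3 - <<'E'
from h import *
s=sense(); print(s['eef_pos'],s['force'],s['wrist_torque'])
E
```

```text
[519.98572428 259.46367372 122.9984229 ] [ 0.63115897  0.18093232 -1.20207446] [-0.05496119 -0.01449868 -0.02300878]
```

Request:
{"fn": "drive_tool", "kwargs": {
  "commands": "0 0 -0.08 0 0 0 10;0 0 -0.08 0 0 0 10;0 0 -0.08 0 0 0 10;0 0 -0.06 0 0 0 10;0 0 -0.04 0 0 0 10;0 0 -0.03 0 0 0 10;0 0 0 0 0 0 10;0 0 0 0 0 0 10"
}}

```text
time_s: 17.55
eef_pos: [520.2, 259.6, 86.6]
ee_rot: [0.0, 0.673, 0.74, 0.0]
force: [0.1, 1.1, -1.2]
grip_width: 0.167
grip_force: 49.4
```

Request:
{"fn": "drive_tool", "kwargs": {
  "commands": "0 0 -0.015 0 0 0 10;0 0 0 0 0 0 10;0 0 0 0 0 0 65;0 0 0 0 0 0 65;0 0 0 0 0 0 65;0 0 0 0 0 0 65;0 0 0 0 0 0 65;0 0 0 0 0 0 65"
}}

```text
time_s: 18.22
eef_pos: [520.0, 259.6, 84.9]
ee_rot: [-0.0, 0.673, 0.74, -0.0]
force: [0.4, 0.5, -0.1]
grip_width: 0.651
grip_force: 0.0
```

```bash
python3 - <<'E'
from h import *
np.set_printoptions(precision=3,suppress=True)
w=Cam('wrist'); s=w.st; print(s['eef_pos'],s['grip_width'],s['force'])
print(fit(w,blue(w.img),prism(rect(90,90),0,35),[520,262,.09]))
def pr(x,y,r):return [np.array([x+8*np.cos(a),y+8*np.sin(a),z]) for a in np.arange(0,6.28,.2) for z in(64,98)]
u,v=w.pix((520,261,81)).astype(int)
m=cv2.inRange(cv2.cvtColor(w.img,cv2.COLOR_BGR2HSV),(2,120,30),(17,255,255)); q=np.zeros_like(m); q[v-45:v+60,u-30:u+30]=1; m*=q
print(fit(w,m/255.,pr,[520,261,0]))
cv2.imwrite('pics/c7.png',cv2.resize(w.img[v-75:v+75,u-75:u+75],None,fx=4,fy=4,interpolation=cv2.INTER_CUBIC))
E
```

```text
[520.043 259.555  84.927] 0.6514632697739264 [ 0.431  0.466 -0.143]
(array([519.71 , 262.378,   0.09 ]), np.float64(0.041064032400555305))
(array([518.933, 266.741,  -0.1  ]), np.float64(0.19668288367978767))
```

View pics/c7.png

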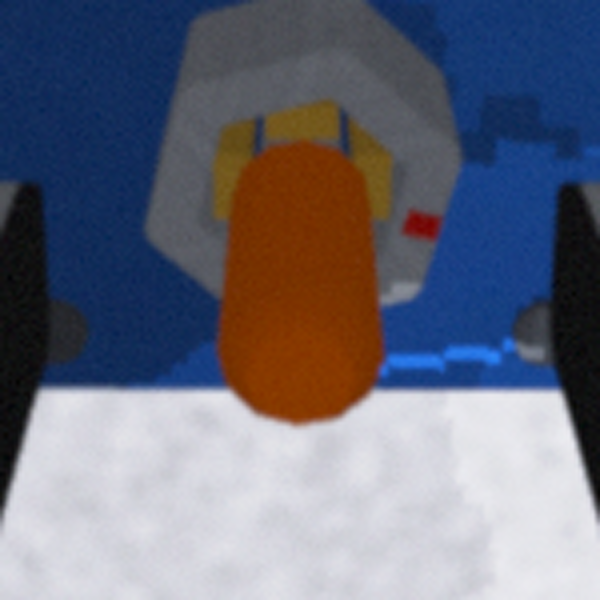

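```bash
python3 - <<'E'
from h import *
np.set_printoptions(precision=1,suppress=True)
w=Cam('wrist'); a=np.arange(0,6.28,.05)
u,v=w.pix((520,261,81)).astype(int)
print('seen bottom',v-75+422/4-.4,'top of head sil',v-75+140/4-.4,'width at bottom',(382-219)/4,'x',u-75+(219/4)-.4,u-75+382/4-.4)
for z in(96,98,100,104):
  for y in(261,262.4):
    P=np.array([w.pix((519.7+8*np.cos(t),y+8*np.sin(t),z)) for t in a]); Q=np.array([w.pix((519.7+8*np.cos(t),y+8*np.sin(t),z-34)) for t in a]); print(z,y,P[:,1].max(),np.ptp(P[:,0]),Q[:,1].min(),P[:,0].min(),P[:,0].max())
E
```

```text
seen bottom 330.1 top of head sil 259.6 width at bottom 40.75 x 254.35 295.1
96 261 340.81212228621075 42.96495930215096 262.4239136810474 253.53798342760817 296.5029427297591
96 262.4 337.735367416642 43.10738071347393 259.64834379249703 253.8204854695156 296.92786618298953
98 261 344.3231215202895 43.58461587232915 264.42135707286513 253.24008043823756 296.8246963105667
98 262.4 341.214300441325 43.73118202406977 261.6185369437576 253.52566823923576 297.2568502633055
100 261 347.93486728011675 44.222407833181364 266.46634290016317 252.9334558755844 297.15586370876576
100 262.4 344.79339432115887 44.37330232381234 263.63575417682836 253.2221902697622 297.59549259357453
104 261 355.47845604913414 45.555678533892234 270.70589693191005 252.29246379954233 297.84814233343457
104 262.4 352.2698797514135 45.71582535925748 267.8181597023588 252.58767937092566 298.30350473018314
```

Request:
{"fn": "drive_tool", "kwargs": {
  "commands": "0.002 0.014 0 0 0 -0.159 65;0 0 -0.15 0 0 -0.159 65;0 0 -0.14 0 0 0 65;0 0 0 0 0 0 65;0 0 0 0 0 0 30;0 0 0 0 0 0 30;0 0 0 0 0 0 30;0 0 0 0 0 0 30;0 0 0 0 0 0 30;0 0 0 0 0 0 30;0 0 0 0 0 0 30",
  "force": 90
}}

```text
time_s: 19.23
eef_pos: [520.3, 261.1, 57.1]
ee_rot: [0.0, 0.76, 0.65, 0.0]
force: [-4.8, -0.4, 6.2]
grip_width: 0.375
grip_force: 90.4
```

```bash
python3 - <<'E'
from h import *
s=sense(); print(s['eef_pos'],yaw(s),s['force'],s['wrist_torque'],s['grip_width'],s['grip_force'])
E
```

```text
[520.31941901 261.09209051  57.14150762] 1.4156399130335156 [-4.80307301 -0.36100766  6.24310952] [-0.14751839  0.7299868   0.06932072] 0.37476198445882564 90.39851636742242
```

Request:
{"fn": "drive_tool", "kwargs": {
  "commands": "0 0 0 0 0 -0.157 30;0 0 0 0 0 -0.157 30;0 0 0 0 0 -0.157 30;0 0 0 0 0 -0.157 30;0 0 0 0 0 -0.157 30;0 0 0 0 0 -0.157 30;0 0 0 0 0 -0.157 30;0 0 0 0 0 -0.157 30;0 0 0 0 0 -0.157 30;0 0 0 0 0 -0.157 30;0 0 0 0 0 -0.157 30;0 0 0 0 0 -0.157 30;0 0 0 0 0 -0.157 30;0 0 0 0 0 0 30"
}}

```text
time_s: 20.4
eef_pos: [520.5, 260.8, 57.2]
ee_rot: [0.0, 0.995, -0.097, 0.0]
force: [-3.6, -2.0, 5.9]
grip_width: 0.372
grip_force: 90.6
```

```bash
python3 - <<'E'
from h import *
s=sense(); print(s['eef_pos'],yaw(s),s['force'],s['wrist_torque'],s['grip_width'],s['grip_force'],s['joints'][5],s['tau'])
E
```

```text
[520.50761127 260.79956221  57.1623643 ] -0.1941499962505379 [-3.57313749 -1.9943311   5.93702624] [-0.45034985  0.58667152  0.01397685] 0.3723792504941864 90.61938508297317 2.0288649193101245 [  0.45433707 -47.97395468 -21.26296699   0.30682697  -1.03650201
   1.5856709 ]
```

Request:
{"fn": "drive_tool", "kwargs": {
  "commands": "0 0 0 0 0 -0.12 30;0 0 0 0 0 -0.12 30;0 0 0 0 0 -0.1 30;0 0 0 0 0 0 30;0 0 0 0 0 0 30"
}}

```text
time_s: 20.82
eef_pos: [520.5, 260.8, 57.2]
ee_rot: [0.0, 0.974, -0.225, 0.0]
force: [-2.8, -3.7, 6.5]
grip_width: 0.378
grip_force: 90.6
```

```bash
python3 - <<'E'
from h import *
s=sense(); print(s['eef_pos'],yaw(s),s['force'],s['wrist_torque'],s['grip_width'],s['grip_force'],s['joints'][5],s['tau'])
E
```

```text
[520.47152278 260.75112609  57.1564957 ] -0.454881232796672 [-2.76037921 -3.66386824  6.4582799 ] [-0.54357525  0.67007996  0.01961309] 0.3777236044889164 90.6453485833481 2.2896097787849596 [  0.5492688  -47.90894508 -21.32704496   0.38462623  -1.10688362
   0.14687156]
```

Request:
{"fn": "drive_tool", "kwargs": {
  "commands": "0 0 0 0 0 -0.07 30;0 0 0 0 0 0 30"
}}

```text
time_s: 20.98
eef_pos: [520.5, 260.7, 57.1]
ee_rot: [0.0, 0.967, -0.253, 0.0]
force: [-3.0, -3.1, 6.6]
grip_width: 0.379
grip_force: 90.7
```

```bash
python3 - <<'E'
from h import *
s=sense(); print(yaw(s),s['force'],s['wrist_torque'],s['grip_width'],s['tau'][5])
E
```

```text
-0.5120335994663161 [-2.98311509 -3.09730558  6.60593057] [-0.50180967  0.70381655 -0.04861733] 0.3794618004810211 0.5754018947482109
```

Request:
{"fn": "drive_tool", "kwargs": {
  "commands": "0 0 0 0 0 0 30;0 0 0 0 0 0 65;0 0 0 0 0 0 65;0 0 0 0 0 0 65;0 0 0 0 0 0 65;0 0 0 0 0 0 65;0 0 0.3 0 0 0 65;0 0 0.3 0 0 0 65;0 0 0.3 0 0 0 100;0 0 0.1 0 0 0 100;0 0 0 0 0 0 100;0 0 0 0 0 0 100"
}}

```text
time_s: 21.98
eef_pos: [520.0, 260.9, 155.4]
ee_rot: [0.0, 0.968, -0.252, -0.0]
force: [-1.0, -0.0, -0.9]
grip_width: 1.003
grip_force: 0.0
```

```bash
python3 - <<'E'
from h import *
np.set_printoptions(precision=3,suppress=True)
w=Cam('wrist'); s=w.st; print(s['time_s'],s['eef_pos'],yaw(s),s['force'],s['wrist_torque'],s['joints'])
cv2.imwrite('pics/w8.png',w.img)
b=fit(w,blue(w.img),prism(rect(90,90),0,35),[520,262,.09]); print(b)
u,v=w.pix((520,261,61)).astype(int)
m=cv2.inRange(cv2.cvtColor(w.img,cv2.COLOR_BGR2HSV),(0,150,80),(3,255,255))|cv2.inRange(cv2.cvtColor(w.img,cv2.COLOR_BGR2HSV),(174,150,80),(180,255,255))
m[:v-40]=0;m[v+40:]=0;m[:,:u-40]=0;m[:,u+40:]=0
c=np.argwhere(m>0).mean(0)[::-1]; p=w.world(c,61); print(len(np.argwhere(m)),p,np.arctan2(p[1]-b[0][1],p[0]-b[0][0]))
cv2.imwrite('pics/c8.png',cv2.resize(w.img[v-60:v+90,u-75:u+75],None,fx=4,fy=4,interpolation=cv2.INTER_CUBIC))
E
```

```text
21.9833 [520.032 260.947 155.404] -0.5098228109664888 [-0.997 -0.031 -0.912] [0.026 0.068 0.008] [0.264 0.52  1.445 0.    1.177 2.344]
(array([519.867, 262.117,   0.089]), np.float64(0.010861279806806201))
23 [513.113 249.427  61.   ] -2.0599008632215234
```

View pics/c8.png

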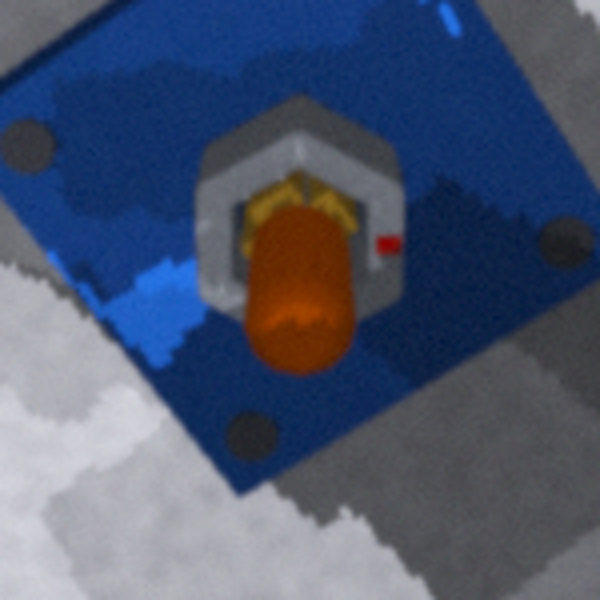

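Request:
{"fn": "drive_tool", "kwargs": {
  "commands": "0.18 -0.35 0 0 0 0.13 100;0.18 -0.35 0 0 0 0.13 100;0.18 -0.35 0 0 0 0.13 100;0.18 -0.35 0 0 0 0.13 100;0.18 -0.35 0 0 0 0.13 100;0.18 -0.35 0 0 0 0 100;0.18 -0.35 0 0 0 0 100;0.18 -0.35 0 0 0 0 100;0.18 -0.35 0 0 0 0 100;0 0 0 0 0 0 100;0 0 0 0 0 0 100;0 0 0 0 0 0 100"
}}

```text
time_s: 23.03
eef_pos: [681.6, -53.6, 154.1]
ee_rot: [-0.001, 1.0, 0.0, -0.001]
force: [1.0, 0.6, 0.1]
grip_width: 1.0
grip_force: 0.0
```

```bash
cat >> h.py <<'E'
def green(img):
    return cv2.inRange(cv2.cvtColor(img,cv2.COLOR_BGR2HSV),(50,80,25),(90,255,255))
def strips(w,z=8):
    out=[]
    for c in cv2.findContours(green(w.img),cv2.RETR_EXTERNAL,cv2.CHAIN_APPROX_NONE)[0]:
        if cv2.contourArea(c)<1500: continue
        P=np.array([w.world(q[0],z)[:2] for q in c],np.float32); r=cv2.minAreaRect(P)
        b=cv2.boxPoints(r); e,g=b[1]-b[0],b[2]-b[1]; L=e if np.linalg.norm(e)>np.linalg.norm(g) else g
        out.append((np.array(r[0]),sorted(r[1]),(np.arctan2(L[1],L[0])+np.pi/2)%np.pi-np.pi/2))
    return out
E
python3 - <<'E'
from h import *
np.set_printoptions(precision=3,suppress=True)
w=Cam('wrist'); s=w.st; print(s['time_s'],s['eef_pos'],yaw(s),s['joints'])
cv2.imwrite('pics/wA.png',w.img); print(strips(w)); print(w.find('strip1_center'))
E
```

```text
23.0333 [681.619 -53.582 154.101] 0.0005425678584965926 [-0.249  0.745  1.064  0.     1.336  1.321]
[(array([ 563.716, -289.724]), [30.990846633911133, 107.89459991455078], np.float32(0.24783516)), (array([680.542, -58.01 ]), [39.89714813232422, 99.52513122558594], np.float32(-0.0032752752)), (array([ 726.607, -238.164]), [56.762516021728516, 90.80929565429688], np.float32(0.18511868))]
[(array([283.8, 193.2]), 0.67)]
```

Request:
{"fn": "drive_tool", "kwargs": {
  "commands": "-0.35 0.07 0 0 0 0 100;-0.35 0.07 0 0 0 0 100;-0.35 0.07 0 0 0 0 100;-0.35 0.07 0 0 0 0 100;-0.35 0.07 0 0 0 0 100;-0.35 0.07 0 0 0 0 100;-0.2 0.06 0 0 0 0 100;0 0 0 0 0 0 100;0 0 0 0 0 0 100;0 0 0 0 0 0 100"
}}

```text
time_s: 23.97
eef_pos: [452.9, -5.8, 156.4]
ee_rot: [0.0, 1.0, 0.001, 0.001]
force: [0.7, 0.7, -0.8]
grip_width: 1.0
grip_force: 0.0
```

```bash
python3 - <<'E'
from h import *
np.set_printoptions(precision=3,suppress=True)
w=Cam('wrist'); s=w.st; print(s['time_s'],s['eef_pos'],yaw(s),s['joints'])
cv2.imwrite('pics/wJ.png',w.img); print(strips(w)); print(w.find('jig_seat'))
a=cv2.imread('pics/wA.png'); cv2.imwrite('pics/AJ.png',cv2.resize(np.hstack([a[60:400,80:480],w.img[60:400,80:480]]),(800,340)))
E
```

```text
23.9667 [452.89   -5.755 156.377] 0.001550581859731871 [-0.272  0.257  1.833 -0.     1.05   1.297]
[(array([ 384.611, -217.984]), [45.12903594970703, 100.11151885986328], np.float32(-0.21137226))]
[(array([275.9, 191.9]), 0.77)]
```

View pics/AJ.png

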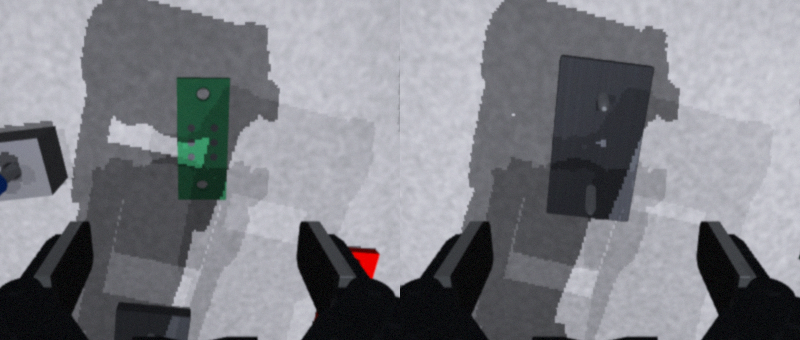

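```bash
cat > jig.py <<'E'
from h import *
def jigfit(w,x0=(453,-8,-.1)):
    g=cv2.cvtColor(w.img,cv2.COLOR_BGR2GRAY)
    q=np.zeros_like(g); cv2.fillConvexPoly(q,cv2.convexHull(np.array([w.pix(v) for v in prism(rect(170,110),0,12)(*x0)]).astype(np.int32)),1)
    m=(g<72).astype(np.uint8)*q; m=cv2.morphologyEx(m,cv2.MORPH_CLOSE,np.ones((9,9)))
    n,l,s,_=cv2.connectedComponentsWithStats(m); k=l==1+s[1:,4].argmax()
    return fit(w,k.astype(float),prism(rect(130,70),0,12),list(x0)),k,g,q
if __name__=='__main__':
    np.set_printoptions(precision=3,suppress=True)
    w=Cam('wrist'); r,k,g,q=jigfit(w); print(r, np.percentile(g[q>0],range(0,101,10)))
    v=w.img.copy(); 
    x,y,t=r[0]
    for p in prism(rect(130,70),0,12)(x,y,t): cv2.circle(v,tuple(w.pix(p).round().astype(int)),2,(0,0,255),-1)
    for s in(-38,38):
        for z,c in((12,(0,255,255)),(46,(0,255,0)),(54,(255,0,255))): cv2.circle(v,tuple(w.pix((x+s*np.cos(t),y+s*np.sin(t),z)).round().astype(int)),1,c,-1)
    cv2.imwrite('pics/jig1.png',cv2.resize(v[100:300,190:350],None,fx=3.5,fy=3,interpolation=cv2.INTER_CUBIC))
E
python3 jig.py
```

```text
(array([450.125,  -5.42 ,  -0.13 ]), np.float64(0.08657429246149481)) [ 23.  41.  48.  58.  62.  81. 103. 107. 111. 154. 208.]
```

View pics/jig1.png

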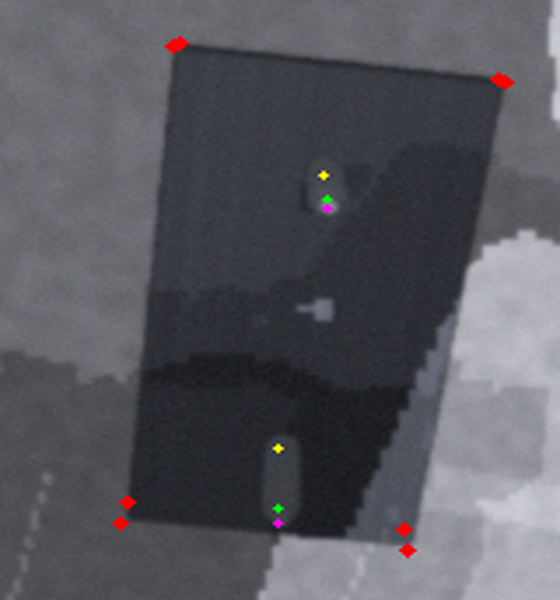

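```bash
cat > dow.py <<'E'
from h import *
from scipy.optimize import differential_evolution
A=np.arange(0,2*np.pi,.3)
def dsil(w,x,y,t,s,g=0,S=8,z0=12):
    c=np.array([x+s*np.cos(t),y+s*np.sin(t)])
    P=np.array([w.pix(np.r_[c+(r+g)*np.array([np.cos(a),np.sin(a)]),z]) for r,z in((4,z0),(4,46),(2.2,54)) for a in A])
    u0=P.mean(0).astype(int)-40; m=np.zeros((80*S,80*S),np.uint8)
    cv2.fillConvexPoly(m,cv2.convexHull((((P-u0)+.5)*S-.5).round().astype(np.int32)),255)
    return cv2.resize(m,(80,80),interpolation=cv2.INTER_AREA)/255.,u0
def dowfit(w,x0,z0=12,span=(5,5,.06)):
    g=cv2.cvtColor(w.img,cv2.COLOR_BGR2GRAY).astype(float)
    def f(v):
        o=0
        for s in(-38,38):
            a,u=dsil(w,*v,s,z0=z0); b,u2=dsil(w,*v,s,g=2.5,z0=z0); 
            q=g[u[1]:u[1]+80,u[0]:u[0]+80]; 
            b=np.clip(np.roll(b,(u2-u)[::-1],(0,1))-a,0,1)
            # lateral ring only; robust brightness through tanh
            o+=np.tanh((( q*a).sum()/a.sum()-(q*b).sum()/b.sum())/25)
        return -o
    r=differential_evolution(f,[(c-d,c+d) for c,d in zip(x0,span)],seed=1,maxiter=25,popsize=8,tol=1e-6)
    return r.x,-r.fun
if __name__=='__main__':
    np.set_printoptions(precision=3,suppress=True)
    w=Cam('wrist'); st=w.st; print(st['eef_pos'],yaw(st),dowfit(w,(450.1,-5.4,-.13)))
E
python3 dow.py
```

```text
[452.883  -6.082 155.893] 0.0008446637242599484 (array([451.066,  -5.932,  -0.124]), np.float64(1.3351255316872914))
```

Request:
{"fn": "drive_tool", "kwargs": {
  "commands": "-0.2 0 0 0 0 -0.13 100;-0.2 0 0 0 0 -0.03 100;-0.2 0 0 0 0 0 100;0 0 0 0 0 0 100;0 0 0 0 0 0 100"
}}

```text
time_s: 24.58
eef_pos: [392.4, -6.2, 156.2]
ee_rot: [0.0, 0.998, -0.063, 0.0]
force: [-0.1, 0.1, 0.3]
grip_width: 0.998
grip_force: 0.0
```

```bash
python3 dow.py
```

```text
[392.439  -6.189 156.213] -0.12544114589483213 (array([449.821,  -4.524,  -0.09 ]), np.float64(1.4170666912404908))
```

```bash
cat > edge.py <<'E'
from h import *
from dow import A
from scipy.optimize import differential_evolution
def outline(w,V,n=60):
    H=cv2.convexHull(np.array([w.pix(v) for v in V],np.float32))[:,0].astype(float); H2=np.roll(H,-1,0)
    L=np.linalg.norm(H2-H,axis=1); c=H.mean(0); P=[];N=[]
    for a,b,l in zip(H,H2,L):
        if l<.5: continue
        k=max(int(l/1.5),1); t=(np.arange(k)+.5)/k; d=(b-a)/l; nn=np.array([d[1],-d[0]])
        if nn@((a+b)/2-c)<0: nn=-nn
        P.append(a+t[:,None]*(b-a)); N.append(np.repeat(nn[None],k,0))
    return np.vstack(P),np.vstack(N)
def samp(g,P): return cv2.remap(g,P[:,0].astype(np.float32),P[:,1].astype(np.float32),cv2.INTER_LINEAR)[:,0]
def con(w,g,V,sgn,s=8,d=1.5):
    P,N=outline(w,V); ok=(P[:,1]<300)
    q=np.tanh(sgn*(samp(g,P+d*N)-samp(g,P-d*N))/s); return q[ok].mean() if ok.any() else 0
def jigmodel(w,g,v,zt=12,dz=12,wd=1.):
    x,y,t=v; c,s=np.cos(t),np.sin(t)
    o=con(w,g,prism(rect(130,70),0,12)(x,y,t),+1)
    for k in(-38,38):
        V=[np.array([x+k*c+r*np.cos(a),y+k*s+r*np.sin(a),z]) for r,z in((4,dz),(4,46),(2.2,54)) for a in A]
        o+=wd*con(w,g,V,-1)
    return o
def jigest(w,x0=(450.5,-5.5,-.11),wd=1.,dz=12):
    g=cv2.GaussianBlur(cv2.cvtColor(w.img,cv2.COLOR_BGR2GRAY),(3,3),0).astype(np.float32)
    r=differential_evolution(lambda v:-jigmodel(w,g,v,wd=wd,dz=dz),[(c-d,c+d) for c,d in zip(x0,(6,6,.07))],seed=1,maxiter=40,popsize=10,tol=1e-7)
    return r.x,-r.fun
if __name__=='__main__':
    np.set_printoptions(precision=3,suppress=True)
    w=Cam('wrist'); print(w.st['eef_pos'],yaw(w.st))
    for wd in(1,0,5): print(wd,jigest(w,wd=wd))
    cv2.imwrite('pics/jv%d.png'%(w.st['time_s']*100),w.img)
E
python3 edge.py
```

```text
[392.99   -6.261 156.238] -0.12527361795451983
1 (array([449.392,  -6.799,  -0.146]), np.float64(2.0693154335021973))
0 (array([450.272,  -6.091,  -0.124]), np.float64(0.9995979070663452))
5 (array([450.426,  -4.022,  -0.068]), np.float64(7.790892601013184))
```

Request:
{"fn": "drive_tool", "kwargs": {
  "commands": "0.3 0.2 0 0 0 0 100;0.3 0.2 0 0 0 0 100;0 0 0 0 0 0 100;0 0 0 0 0 0 100"
}}

```text
time_s: 25.02
eef_pos: [453.4, 34.6, 155.4]
ee_rot: [-0.0, 0.998, -0.061, -0.0]
force: [-0.6, 0.6, 0.7]
grip_width: 0.998
grip_force: 0.0
```

```bash
python3 edge.py
```

```text
[453.396  34.641 155.448] -0.12291019345777379
1 (array([451.211,  -6.696,  -0.094]), np.float64(1.7787293195724487))
0 (array([450.739,  -5.274,  -0.126]), np.float64(0.99850994348526))
5 (array([450.625,  -7.043,  -0.09 ]), np.float64(5.463905334472656))
```

```bash
cat > edge2.py <<'E'
from edge import *
def est(w,x0=(450.5,-5.7,-.125)):
    g=cv2.GaussianBlur(cv2.cvtColor(w.img,cv2.COLOR_BGR2GRAY),(3,3),0).astype(np.float32)
    f=lambda v:-con(w,g,prism(rect(130,70),0,12)(*v),1,s=60,d=1.)
    r=differential_evolution(f,[(c-d,c+d) for c,d in zip(x0,(4,4,.04))],seed=1,maxiter=40,popsize=10,tol=1e-7)
    def f2(v):
        x,y=v; t=r.x[2]; o=0
        for k in(-38,38):
            V=[np.array([x+k*np.cos(t)+q*np.cos(a),y+k*np.sin(t)+q*np.sin(a),z]) for q,z in((4,12),(4,46),(2.2,54)) for a in A]
            o+=con(w,g,V,-1,s=20,d=1.)
        return -o
    r2=differential_evolution(f2,[(c-3,c+3) for c in r.x[:2]],seed=1,maxiter=40,popsize=10,tol=1e-7)
    return r.x,-r.fun,r2.x,-r2.fun
if __name__=='__main__':
    np.set_printoptions(precision=3,suppress=True)
    w=Cam('wrist'); print(w.st['eef_pos'],yaw(w.st),*est(w)); print(strips(w))
E
python3 edge2.py
```

```text
[452.554  34.175 155.501] -0.123886064779345 [450.495  -5.563  -0.118] 0.5836668610572815 [450.836  -4.54 ] 0.4613427221775055
[]
```

Request:
{"fn": "drive_tool", "kwargs": {
  "commands": "-0.2 -0.3 -0.1 0 0 0 100;-0.1 -0.2 -0.1 0 0 0 100;0 0 0 0 0 0 100;0 0 0 0 0 0 100"
}}

```text
time_s: 25.45
eef_pos: [421.6, -16.9, 136.0]
ee_rot: [-0.0, 0.998, -0.064, -0.0]
force: [-0.1, -0.6, 0.7]
grip_width: 0.997
grip_force: 0.0
```

```bash
python3 edge2.py
```

```text
[421.627 -16.94  136.019] -0.12786997023241792 [450.505  -6.114  -0.121] 0.4806317090988159 [450.848  -6.118] 1.0009446144104004
[(array([ 384.222, -218.081]), [44.75115203857422, 99.78208923339844], np.float32(-0.20890594))]
```

Request:
{"fn": "drive_tool", "kwargs": {
  "commands": "-0.07 -0.4 0.02 0 0 -0.1 100;-0.07 -0.4 0.02 0 0 0 100;-0.07 -0.4 0.02 0 0 0 100;-0.07 -0.4 0 0 0 0 100;-0.1 -0.41 0 0 0 0 100;0 0 0 0 0 0 100;0 0 0 0 0 0 100;0 0 0 0 0 0 100"
}}

```text
time_s: 26.17
eef_pos: [384.7, -216.0, 142.2]
ee_rot: [-0.0, 0.995, -0.102, 0.0]
force: [1.3, 1.1, -1.0]
grip_width: 1.002
grip_force: 0.0
```

```bash
cat > se.py <<'E'
from h import *
def sfit(w,z0=0):
    out=[]
    for p,d,t in strips(w,z0+8):
        if not(30<d[0]<50 and 85<d[1]<112): continue
        m=green(w.img); u,v=w.pix((*p,z0+4)).astype(int); q=np.zeros_like(m)
        cv2.fillConvexPoly(q,cv2.convexHull(np.array([w.pix(k) for k in prism(rect(125,65),z0,z0+8)(*p,t)]).astype(np.int32)),1)
        m=cv2.morphologyEx(m*q,cv2.MORPH_CLOSE,np.ones((13,13)))
        out.append((fit(w,m/255.,prism(rect(100,40),z0,z0+8),[*p,t],steps=(5,5,.1)),d))
    return out
if __name__=='__main__':
    np.set_printoptions(precision=3,suppress=True)
    w=Cam('wrist'); s=w.st; print(s['time_s'],s['eef_pos'],yaw(s),s['joints'][5]); print(*sfit(w),sep='\n'); cv2.imwrite('pics/s%d.png'%(s['time_s']*100),w.img)
    g=cv2.cvtColor(w.img,cv2.COLOR_BGR2GRAY)
E
python3 se.py
```

```text
26.1667 [ 384.667 -216.016  142.222] -0.20348561246691393 0.9955312162724098
((array([ 382.565, -221.726,   -0.21 ]), np.float64(0.0313303560551361)), [39.523799896240234, 99.56275939941406])
```

Request:
{"fn": "drive_tool", "kwargs": {
  "commands": "-0.026 -0.065 -0.3 0 0 -0.01 65;0 0 -0.3 0 0 0 65;0 0 -0.3 0 0 0 65;0 0 -0.2 0 0 0 65;0 0 -0.06 0 0 0 65;0 0 0 0 0 0 65;0 0 0 0 0 0 65",
  "force": 50
}}

```text
time_s: 26.8
eef_pos: [382.5, -222.7, 26.9]
ee_rot: [0.0, 0.994, -0.105, 0.0]
force: [0.1, 0.0, -0.5]
grip_width: 0.65
grip_force: 0.0
```

Request:
{"fn": "drive_tool", "kwargs": {
  "commands": "0 0 -0.02 0 0 0 65;0 0 -0.02 0 0 0 65;0 0 -0.01 0 0 0 65;0 0 0 0 0 0 65"
}}

```text
time_s: 27.13
eef_pos: [381.9, -223.1, 21.3]
ee_rot: [0.0, 0.994, -0.106, 0.0]
force: [-0.0, 0.8, -0.1]
grip_width: 0.65
grip_force: 0.0
```

Request:
{"fn": "drive_tool", "kwargs": {
  "commands": "0 0 0 0 0 0 35;0 0 0 0 0 0 35;0 0 0 0 0 0 35;0 0 0 0 0 0 35;0 0 0 0 0 0 35;0 0 0 0 0 0 35"
}}

```text
time_s: 27.63
eef_pos: [381.9, -223.1, 21.7]
ee_rot: [0.0, 0.994, -0.105, 0.0]
force: [-2.3, 1.6, 9.0]
grip_width: 0.44
grip_force: 49.0
```

Request:
{"fn": "drive_tool", "kwargs": {
  "commands": "0 0 0.1 0 0 0 35;0 0 0.3 0 0 0 35;0 0 0.38 0 0 0 35;0.114 0.36 0 0 0 0.113 35;0.114 0.36 0 0 0 0 35;0.114 0.36 0 0 0 0 35;0.114 0.36 0 0 0 0 35;0.114 0.36 0 0 0 0 35;0.114 0.356 0 0 0 0 35;0 0 0 0 0 0 35;0 0 0 0 0 0 35;0 0 0 0 0 0 35"
}}

```text
time_s: 28.63
eef_pos: [450.0, -7.7, 99.0]
ee_rot: [0.0, 0.998, -0.061, -0.0]
force: [-0.3, -0.3, -1.0]
grip_width: 0.434
grip_force: 50.3
```

```bash
python3 - <<'E'
from se import *
from edge2 import est
np.set_printoptions(precision=3,suppress=True)
w=Cam('wrist'); s=w.st; print(s['time_s'],s['eef_pos'],yaw(s),s['force'],s['grip_width'])
z0=s['eef_pos'][2]-21.5
m=green(w.img); m=cv2.morphologyEx(m,cv2.MORPH_CLOSE,np.ones((7,7)))
c=max(cv2.findContours(m,cv2.RETR_EXTERNAL,cv2.CHAIN_APPROX_NONE)[0],key=cv2.contourArea); m[:]=0; cv2.fillPoly(m,[c],255)
care=np.ones(m.shape); v=int(w.pix(s['eef_pos']+np.array([14,0,0]))[1]); print('rowcut',v); care[v:]=0
ex=[s['eef_pos'][0],s['eef_pos'][1],yaw(s)]
print(fit(w,m/255.,prism(rect(100,40),z0,z0+8),ex,care=care))
cv2.imwrite('pics/hC.png',w.img)
cv2.imwrite('pics/hC2.png',cv2.resize(w.img[100:400,130:430],None,fx=2,fy=2,interpolation=cv2.INTER_CUBIC))
E
```

```text
28.6333 [450.037  -7.689  98.987] -0.12235415299628381 [-0.265 -0.339 -1.009] 0.4336529935898634
rowcut 274
(array([450.939,  -6.499,  -0.123]), np.float64(0.0070266340569661205))
```

Request:
{"fn": "drive_tool", "kwargs": {
  "commands": "-0.002 0.004 -0.15 0 0 0 35;0 0 -0.1 0 0 0 35;0 0 -0.03 0 0 0 35;0 0 -0.03 0 0 0 35;0 0 -0.03 0 0 0 35;0 0 -0.03 0 0 0 35;0 0 0 0 0 0 35"
}}

```text
time_s: 29.27
eef_pos: [449.9, -7.2, 61.9]
ee_rot: [-0.0, 0.998, -0.061, -0.0]
force: [-0.0, 0.4, -0.6]
grip_width: 0.435
grip_force: 50.3
```

Request:
{"fn": "drive_tool", "kwargs": {
  "commands": "0 0 -0.08 0 0 0 35;0 0 -0.08 0 0 0 35;0 0 -0.06 0 0 0 35;0 0 -0.04 0 0 0 35;0 0 -0.015 0 0 0 35;0 0 0 0 0 0 35;0 0 0 0 0 0 35"
}}

```text
time_s: 29.85
eef_pos: [450.1, -7.0, 34.6]
ee_rot: [0.0, 0.998, -0.061, 0.0]
force: [-0.3, -0.6, -0.8]
grip_width: 0.434
grip_force: 50.3
```

Request:
{"fn": "drive_tool", "kwargs": {
  "commands": "0 0 -0.005 0 0 0 65;0 0 0 0 0 0 65;0 0 0 0 0 0 65;0 0 0 0 0 0 65;0 0 0 0 0 0 65;0 0 0.2 0 0 0 70;0 0 0.4 0 0 0 100;0 0 0.4 0 0 0 100;-0.3 0 0.1 0 0 0 100;0 0 0 0 0 0 100;0 0 0 0 0 0 100"
}}

```text
time_s: 30.77
eef_pos: [419.7, -7.0, 144.7]
ee_rot: [0.0, 0.998, -0.061, 0.001]
force: [-0.6, -0.0, 0.2]
grip_width: 0.998
grip_force: 0.0
```

```bash
python3 - <<'E'
from se import *
np.set_printoptions(precision=3,suppress=True)
w=Cam('wrist'); s=w.st; print(s['time_s'],s['eef_pos'],yaw(s),s['force'])
for z in(12,14): print(sfit(w,z))
cv2.imwrite('pics/j1.png',w.img)
E
```

```text
30.7667 [419.672  -6.988 144.727] -0.12293064341873977 [-0.622 -0.047  0.218]
[((array([451.235,  -5.919,  -0.124]), np.float64(0.010983791659078491)), [40.30067443847656, 99.34358215332031])]
[((array([451.245,  -5.903,  -0.124]), np.float64(0.017984823650822556)), [39.97760009765625, 98.54718780517578])]
```

Request:
{"fn": "drive_tool", "kwargs": {
  "commands": "0.38 -0.07 0 0 0 0.155 100;0.38 -0.07 0 0 0 0 100;0.38 -0.07 0 0 0 0 100;0.38 -0.07 0 0 0 0 100;0.38 -0.07 0 0 0 0 100;0.38 -0.07 0 0 0 0 100;0.3 -0.07 0 0 0 0 100;0 0 0 0 0 0 100;0 0 0 0 0 0 100;0 0 0 0 0 0 100"
}}

```text
time_s: 31.65
eef_pos: [677.4, -55.7, 142.5]
ee_rot: [-0.0, 1.0, -0.0, -0.001]
force: [-0.1, -0.3, -0.2]
grip_width: 1.002
grip_force: 0.0
```

```bash
python3 se.py
```

```text
31.65 [677.439 -55.711 142.486] -0.0008362362613671741 1.317605218146377
((array([679.796, -58.142,  -0.002]), np.float64(0.026282541720530343)), [39.6164665222168, 99.73139953613281])
((array([ 722.435, -238.653,    0.269]), np.float64(0.22504441004017)), [47.750465393066406, 92.82485961914062])
```

Request:
{"fn": "drive_tool", "kwargs": {
  "commands": "0.022 -0.04 -0.3 0 0 0 65;0 0 -0.3 0 0 0 65;0 0 -0.3 0 0 0 65;0 0 -0.2 0 0 0 65;0 0 -0.06 0 0 0 65;0 0 -0.04 0 0 0 65;0 0 -0.01 0 0 0 65;0 0 0 0 0 0 65;0 0 0 0 0 0 65"
}}

```text
time_s: 32.45
eef_pos: [680.8, -60.1, 24.8]
ee_rot: [0.0, 1.0, -0.0, 0.001]
force: [-0.3, -0.3, 1.2]
grip_width: 0.651
grip_force: 0.0
```

Request:
{"fn": "drive_tool", "kwargs": {
  "commands": "0 0 0 0 0 0 35;0 0 0 0 0 0 35;0 0 0 0 0 0 35;0 0 0 0 0 0 35;0 0 0 0 0 0 35;0 0 0 0 0 0 35"
}}

```text
time_s: 32.95
eef_pos: [681.0, -60.1, 24.7]
ee_rot: [0.0, 1.0, -0.0, 0.001]
force: [-1.0, -0.1, 5.3]
grip_width: 0.35
grip_force: 3.1
```

Request:
{"fn": "drive_tool", "kwargs": {
  "commands": "0 0 0.03 0 0 0 65;0 0 0 0 0 0 65;0 0 0 0 0 0 65;0 0 0 0 0 0 65;0 0 -0.03 0 0 0 65;0 0 -0.02 0 0 0 65;0 0 -0.014 0 0 0 65;0 0 0 0 0 0 65;0 0 0 0 0 0 65"
}}

```text
time_s: 33.7
eef_pos: [680.1, -60.0, 19.4]
ee_rot: [-0.0, 1.0, -0.0, -0.0]
force: [0.5, -0.2, -0.5]
grip_width: 0.648
grip_force: 0.0
```

Request:
{"fn": "drive_tool", "kwargs": {
  "commands": "0 0 0 0 0 0 35;0 0 0 0 0 0 35;0 0 0 0 0 0 35;0 0 0 0 0 0 35;0 0 0 0 0 0 35;0 0 0 0 0 0 35"
}}

```text
time_s: 34.2
eef_pos: [680.5, -60.1, 20.1]
ee_rot: [0.0, 1.0, -0.0, 0.0]
force: [-0.3, -0.3, 4.9]
grip_width: 0.44
grip_force: 50.7
```

Request:
{"fn": "drive_tool", "kwargs": {
  "commands": "0 0 0.1 0 0 0 35;0 0 0.3 0 0 0 35;0 0 0.4 0 0 0 35;-0.35 0.08 0 0 0 -0.155 35;-0.35 0.08 0 0 0 0 35;-0.35 0.08 0 0 0 0 35;-0.35 0.08 0 0 0 0 35;-0.35 0.08 0 0 0 0 35;-0.35 0.08 0 0 0 0 35;-0.2 0.05 0 0 0 0 35;0 0 0 0 0 0 35;0 0 0 0 0 0 35;0 0 0 0 0 0 35"
}}

```text
time_s: 35.28
eef_pos: [451.0, -7.3, 100.1]
ee_rot: [0.0, 0.998, -0.061, 0.001]
force: [0.5, 0.5, -0.5]
grip_width: 0.437
grip_force: 50.5
```

```bash
cat > hand.py <<'E'
from se import *
import sys
np.set_printoptions(precision=3,suppress=True)
w=Cam('wrist'); s=w.st; print(s['time_s'],s['eef_pos'],yaw(s),s['force'],s['grip_width'])
z0=s['eef_pos'][2]-float(sys.argv[1])
m=green(w.img)
e=s['eef_pos'];ex=[e[0],e[1],yaw(s)]
q=np.zeros_like(m); cv2.fillConvexPoly(q,cv2.convexHull(np.array([w.pix(k) for k in prism(rect(130,60),z0,z0+8)(*ex)]).astype(np.int32)),1)
m=cv2.morphologyEx(m*q,cv2.MORPH_CLOSE,np.ones((7,7)))
c=max(cv2.findContours(m,cv2.RETR_EXTERNAL,cv2.CHAIN_APPROX_NONE)[0],key=cv2.contourArea); m[:]=0; cv2.fillPoly(m,[c],255)
care=np.ones(m.shape); v=int(w.pix(e+np.array([14,0,0]))[1]); care[v:]=0
print(fit(w,m/255.,prism(rect(100,40),z0,z0+8),ex,care=care),'target 450.9 -6.1 -0.123')
cv2.imwrite('pics/h%d.png'%(s['time_s']*100),w.img)
E
python3 hand.py 20
```

```text
35.2833 [450.993  -7.27  100.082] -0.12278927583213164 [ 0.522  0.484 -0.528] 0.4372525054526544
(array([460.661,  -7.196,  -0.123]), np.float64(0.045609572906353486)) target 450.9 -6.1 -0.123
```

Request:
{"fn": "drive_tool", "kwargs": {
  "commands": "0 -0.4 0 0 0 0 35;0 -0.4 0 0 0 0 35;0 0 0 0 0 0 35;0 0 0 0 0 0 35;0 0 0 0 0 0 35"
}}

```text
time_s: 35.75
eef_pos: [450.4, -87.1, 99.4]
ee_rot: [-0.0, 0.998, -0.062, -0.0]
force: [1.0, -0.9, -0.9]
grip_width: 0.442
grip_force: 50.6
```

```bash
python3 hand.py 20
```

```text
35.75 [450.423 -87.058  99.382] -0.12338185897277065 [ 0.981 -0.922 -0.877] 0.44248013181668927
(array([449.927, -85.654,  -0.125]), np.float64(0.010182036260979589)) target 450.9 -6.1 -0.123
```

Request:
{"fn": "drive_tool", "kwargs": {
  "commands": "0.011 0.4 0 0 0 0 35;0 0.398 0 0 0 0 35;0 0 0 0 0 0 35;0 0 -0.15 0 0 0 35;0 0 -0.1 0 0 0 35;0 0 -0.03 0 0 0 35;0 0 -0.03 0 0 0 35;0 0 -0.03 0 0 0 35;0 0 -0.03 0 0 0 35;0 0 0 0 0 0 35"
}}

```text
time_s: 36.63
eef_pos: [451.2, -7.2, 62.4]
ee_rot: [-0.0, 0.998, -0.061, -0.0]
force: [-0.4, 0.3, -1.2]
grip_width: 0.444
grip_force: 50.7
```

Request:
{"fn": "drive_tool", "kwargs": {
  "commands": "0 0 -0.08 0 0 0 35;0 0 -0.08 0 0 0 35;0 0 -0.04 0 0 0 35;0 0 -0.015 0 0 0 35;0 0 0 0 0 0 35;0 0 -0.005 0 0 0 35;0 0 0 0 0 0 35"
}}

```text
time_s: 37.22
eef_pos: [451.4, -7.3, 40.8]
ee_rot: [0.0, 0.998, -0.061, 0.0]
force: [-0.4, 0.4, -1.2]
grip_width: 0.443
grip_force: 50.7
```

Request:
{"fn": "drive_tool", "kwargs": {
  "commands": "0 0 0 0 0 0 65;0 0 0 0 0 0 65;0 0 0 0 0 0 65;0 0 0 0 0 0 65;0 0 0 0 0 0 65;0 0 0.2 0 0 0 70;0 0 0.4 0 0 0 100;0 0 0.4 0 0 0 100;-0.3 0 0 0 0 0 100;0 0 0 0 0 0 100;0 0 0 0 0 0 100"
}}

```text
time_s: 38.13
eef_pos: [420.9, -7.2, 141.2]
ee_rot: [0.0, 0.998, -0.061, 0.001]
force: [0.9, -0.6, 0.1]
grip_width: 1.0
grip_force: 0.0
```

```bash
python3 - <<'E'
from se import *
np.set_printoptions(precision=3,suppress=True)
w=Cam('wrist'); s=w.st; print(s['time_s'],s['eef_pos'],yaw(s),s['force'])
m=green(w.img); m=cv2.morphologyEx(m,cv2.MORPH_CLOSE,np.ones((13,13)))
q=np.zeros_like(m); cv2.fillConvexPoly(q,cv2.convexHull(np.array([w.pix(k) for k in prism(rect(130,60),12,40)(451,-6,-.12)]).astype(np.int32)),1)
m*=q
for z in (24,28,32): print(z,fit(w,m/255.,prism(rect(100,40),12,z),[451,-6,-.12],steps=(4,4,.1)))
cv2.imwrite('pics/j2.png',w.img)
c=Cam('top'); print([r for r in strips(c)]) 
for r in blobs(c.img,(50,80,30),(85,255,255),80): print(np.array(r[0]),c.world(r[0],8)[:2],r[1])
E
```

```text
38.1333 [420.916  -7.187 141.166] -0.12302921751013045 [ 0.916 -0.595  0.135]
24 (array([450.834,  -5.983,  -0.127]), np.float64(0.025492886383915562))
28 (array([451.08 ,  -5.996,  -0.125]), np.float64(0.012666406603803193))
32 (array([451.326,  -6.045,  -0.128]), np.float64(0.03569766346968699))
[(array([ 936.563, -496.383]), [141.79241943359375, 206.06494140625], np.float32(-1.4708941))]
[444.778  77.851] [ 937.    -496.548] (40.8166618347168, 61.053497314453125)
[378.824 132.446] [ 747.402 -270.926] (24.82424545288086, 34.68818283081055)
[391.  186.5] [ 565.473 -308.606] (29.0, 12.0)
```

Request:
{"fn": "drive_tool", "kwargs": {
  "commands": "0.158 -0.334 0 0 0 0 100;0.158 -0.334 0 0 0 0 100;0.158 -0.334 0 0 0 0 100;0.158 -0.334 0 0 0 0 100;0.158 -0.334 0 0 0 0 100;0.158 -0.334 0 0 0 0 100;0.158 -0.334 0 0 0 0 100;0.158 -0.334 0 0 0 0 100;0.158 -0.334 0 0 0 0 100;0 0 0 0 0 0 100;0 0 0 0 0 0 100;0 0 0 0 0 0 100"
}}

```text
time_s: 39.23
eef_pos: [563.4, -307.3, 139.6]
ee_rot: [-0.001, 0.998, -0.061, -0.001]
force: [0.5, 0.8, 0.3]
grip_width: 0.998
grip_force: 0.0
```

```bash
python3 se.py
```

```text
39.2333 [ 563.45  -307.285  139.56 ] -0.12248191134596102 1.0116402200319234
((array([ 563.493, -306.797,    0.002]), np.float64(0.03018299684588439)), [39.57693862915039, 99.88404083251953])
```

Request:
{"fn": "drive_tool", "kwargs": {
  "commands": "-0.006 -0.008 -0.2 0 0 0.158 65;0 0 -0.25 0 0 0 65;0 0 -0.25 0 0 0 65;0 0 -0.25 0 0 0 65;0 0 -0.15 0 0 0 65;0 0 -0.05 0 0 0 65;0 0 0 0 0 0 65;0 0 0 0 0 0 65;0 0 0 0 0 0 65"
}}

```text
time_s: 40.03
eef_pos: [563.6, -308.8, 27.3]
ee_rot: [0.001, 1.0, 0.001, 0.001]
force: [-0.4, 0.4, 1.1]
grip_width: 0.654
grip_force: 0.0
```

Request:
{"fn": "drive_tool", "kwargs": {
  "commands": "0 0 -0.03 0 0 0 65;0 0 -0.03 0 0 0 65;0 0 -0.01 0 0 0 65;0 0 0 0 0 0 65;0 0 0 0 0 0 65"
}}

```text
time_s: 40.45
eef_pos: [562.9, -308.6, 18.6]
ee_rot: [-0.0, 1.0, 0.001, -0.0]
force: [-0.8, 0.7, 0.0]
grip_width: 0.653
grip_force: 0.0
```

Request:
{"fn": "drive_tool", "kwargs": {
  "commands": "0 0 0.012 0 0 0 60;0 0 0 0 0 0 35;0 0 0 0 0 0 35;0 0 0 0 0 0 35;0 0 0 0 0 0 35;0 0 0 0 0 0 35;0 0 0 0 0 0 35"
}}

```text
time_s: 41.03
eef_pos: [563.1, -308.8, 20.6]
ee_rot: [0.0, 1.0, 0.001, 0.0]
force: [-0.7, 1.5, 6.3]
grip_width: 0.442
grip_force: 49.9
```

Request:
{"fn": "drive_tool", "kwargs": {
  "commands": "0 0 0.1 0 0 0 35;0 0 0.3 0 0 0 35;0 0 0.4 0 0 0 35;-0.161 0.317 0 0 0 -0.157 35;-0.161 0.317 0 0 0 0 35;-0.161 0.317 0 0 0 0 35;-0.161 0.317 0 0 0 0 35;-0.161 0.317 0 0 0 0 35;-0.161 0.317 0 0 0 0 35;-0.161 0.317 0 0 0 0 35;0 0 0 0 0 0 35;0 0 0 0 0 0 35;0 0 0 0 0 0 35"
}}

```text
time_s: 42.12
eef_pos: [450.8, -87.2, 100.4]
ee_rot: [0.0, 0.998, -0.061, 0.001]
force: [-0.5, -1.0, -1.4]
grip_width: 0.44
grip_force: 50.6
```

```bash
python3 hand.py 20.3
```

```text
42.1167 [450.776 -87.168 100.38 ] -0.12173348426946597 [-0.531 -1.024 -1.425] 0.4397338055546052
(array([451.503, -85.89 ,  -0.126]), np.float64(0.01185152719949076)) target 450.9 -6.1 -0.123
```

Request:
{"fn": "drive_tool", "kwargs": {
  "commands": "-0.005 0.4 0 0 0 0 35;0 0.399 0 0 0 0 35;0 0 0 0 0 0 35;0 0 -0.15 0 0 0 35;0 0 -0.1 0 0 0 35;0 0 -0.03 0 0 0 35;0 0 -0.03 0 0 0 35;0 0 -0.03 0 0 0 35;0 0 -0.03 0 0 0 35;0 0 0 0 0 0 35"
}}

```text
time_s: 43.0
eef_pos: [449.7, -7.1, 62.6]
ee_rot: [-0.0, 0.998, -0.061, -0.0]
force: [-1.4, 0.0, -1.2]
grip_width: 0.441
grip_force: 50.7
```

Request:
{"fn": "drive_tool", "kwargs": {
  "commands": "0 0 -0.06 0 0 0 35;0 0 -0.05 0 0 0 35;0 0 -0.02 0 0 0 35;0 0 -0.01 0 0 0 35;0 0 0 0 0 0 35;0 0 0 0 0 0 35"
}}

```text
time_s: 43.5
eef_pos: [449.8, -6.8, 48.9]
ee_rot: [0.0, 0.998, -0.061, 0.0]
force: [0.2, -0.8, -1.4]
grip_width: 0.439
grip_force: 50.7
```

Request:
{"fn": "drive_tool", "kwargs": {
  "commands": "0 0 0 0 0 0 65;0 0 0 0 0 0 65;0 0 0 0 0 0 65;0 0 0 0 0 0 65;0 0 0 0 0 0 65;0 0 0.2 0 0 0 70;0 0 0.4 0 0 0 100;0 0 0.4 0 0 0 100;-0.3 0 0 0 0 0 100;0 0 0 0 0 0 100;0 0 0 0 0 0 100"
}}

```text
time_s: 44.42
eef_pos: [419.3, -6.8, 149.4]
ee_rot: [0.0, 0.998, -0.061, 0.001]
force: [0.2, -0.8, 0.6]
grip_width: 0.999
grip_force: 0.0
```

```bash
python3 - <<'E'
from se import *
np.set_printoptions(precision=3,suppress=True)
w=Cam('wrist'); s=w.st; print(s['time_s'],s['eef_pos'],yaw(s),s['force'])
m=green(w.img); m=cv2.morphologyEx(m,cv2.MORPH_CLOSE,np.ones((13,13)))
q=np.zeros_like(m); cv2.fillConvexPoly(q,cv2.convexHull(np.array([w.pix(k) for k in prism(rect(130,60),12,50)(451,-6,-.12)]).astype(np.int32)),1)
m*=q
for z in (32,36,40): print(z,fit(w,m/255.,prism(rect(100,40),12,z),[451,-6,-.12],steps=(4,4,.1)))
c=Cam('scene'); a=w.img[80:320,170:400]; b=c.img[150:330,170:440]
print([r[0] for r in blobs(Cam('top').img,(50,80,30),(85,255,255),80)])
cv2.imwrite('pics/end.png',np.hstack([cv2.resize(a,(345,360)),cv2.resize(b,(450,360))]))
E
```

```text
44.4167 [419.319  -6.784 149.356] -0.12218262637545287 [ 0.249 -0.801  0.591]
32 (array([451.173,  -5.652,  -0.124]), np.float64(0.0335689992055958))
36 (array([451.272,  -5.716,  -0.123]), np.float64(0.012197091905264532))
40 (array([451.364,  -5.696,  -0.121]), np.float64(0.025329766259285565))
[(444.83056640625, 77.86235809326172), (378.8243408203125, 132.44593811035156)]
```

View pics/end.png

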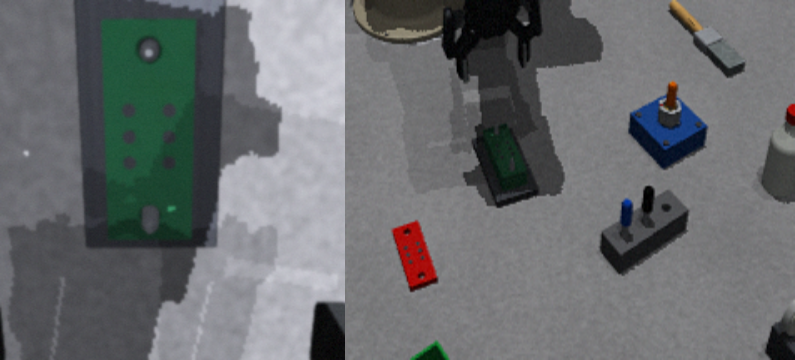

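```bash
python3 -c "
from rig import *
print(finish_job())"
```

```text
the job is handed in; nothing more can be done
None
```

The changeover is done and the job handed in at about 45 s of the 210 s allowed; no verdict came back. By camera and arm readings, the black burr stands in the stand's middle hole, the orange burr is home in the collet, the nut is a little tighter than at the start (about 2.0 rad or more), and all three green strips lie flat on the jig's dowels.

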